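# Set the stop of the roller chute and load a parts carton

## Task

On the sloped roller chute, press the spring pin on the sliding sleeve flush and slide the stop uphill to the middle of the three holes, where the pin must pop out again and lock. Then set the cardboard carton upright on the upper end of the rollers, lengthwise in the lane, and let go so that it rolls down by itself and comes to rest against the stop. Leave the other things on the bench where they are.

Things in the scene. Friction and masses are not known exactly. Their poses are not given: they have to be found in the camera images.
- pin_top (a point): centre of the flat outer end of the spring pin, a round dark steel pin 14 mm in diameter that sticks 9 mm out of the sleeve when locked. Axes: z is the pin's axis, outward, leaning 40 degrees from the chute's up direction toward the robot; y runs along the rail, uphill. Pressing is along -z: 2 N to start, 6.5 N when flush (9 mm in)
- pin (a joint): how far the pin is pressed in, m: 0 = out (locked in a hole), 0.009 = flush with the sleeve. Beyond 0.006 it clears the hole and the sleeve can slide. Let go between holes, it stays in at about 0.006; it springs out to 0 by itself when the sleeve is within about 2 mm of a hole's place
- sleeve (a joint): position of the sleeve along its rail, m, growing uphill: 0 at the lowest hole (start), 0.075 at the middle hole, 0.150 at the uppermost hole. About 2 N moves it along when the pin is in; it stays where it is left. A locked pin leaves about 2 mm of play each way
- sleeve_top (a point): centre of the sleeve's flat outer face, where the pin comes through; axes as pin_top. The sleeve is a steel square tube 48 mm wide, 64 mm long along y. At each end, 26 to 32 mm from the centre, a cross rib 36 mm wide stands 8 mm out of the face, so a fingertip pressing the pin cannot slip off while it pushes the sleeve along
- hole1 (a point): the middle hole of the fixed aluminium rail (36 mm square tube), on the rail's outer face, which lies 6 mm below the sleeve's outer face; same axes as pin_top. The holes are 18 mm across, 75 mm apart along y, seen as dark round spots in a dark slot
- stop_face (a point): middle of the uphill face of the stop, a dark steel blade carried by the sleeve, 68 mm wide, 8 mm thick, standing across the lane from 6 to 46 mm above the rollers; this point is 20 mm above the roller tops, over the lane's centre line. Same axes as pin_top (y uphill along the lane)
- load_point (a point): point on the lane's centre line in the plane of the roller tops, in its upper part; axes: z square to the rollers, y uphill along the lane, x across it. The lane slopes 7 degrees and is 76 mm wide between side strips that stand 10 mm above the rollers; its upper end is 80 mm further uphill, and the guard plate ends 129 mm downhill from here
- carton: plain cardboard carton with a lid, 56 mm wide (x) by 80 mm long (y) by 57 mm high, 0.25 to 0.5 kg, standing on the bench; origin at the centre of its underside, z up
- tin: bystander: plain aluminium can, 66 mm in diameter, 75 mm high; origin at the centre of its underside
- liner: bystander: steel ring, 60 mm in diameter, 60 mm high, origin at the centre of its underside, standing on the bench on the robot's side of the chute
- wrench: bystander: steel wrench lying on the bench to the right of the robot
- guard_edge (a point): middle of the near edge of a fixed clear guard plate, 4 mm thick, 212 mm long, parallel to the rollers with its underside 135 mm above them. It reaches from this edge 168 mm across (x) over rail and lane; two posts carry it on the far side. The edge is about straight above the pin's end, so the tool must come in under it tilted along the pin's axis, from the robot's side. Axes as load_point

How it is judged:
On the way, in this order (a step that is already met when the one before it is completed fails the run):
1. the stop is locked at the middle hole: the sleeve is within 4 mm of it, the pin is out to within 2 mm, and the robot has let go of them (value of joint sleeve between 0.071 and 0.079 m and value of joint pin below 0.002 m and contact force between the fingers and chute below 0.2 N), for 0.2 s.
2. the carton is let go upright on the upper part of the rollers, its origin at most 15 mm above them, no further than 60 mm downhill of load_point (y of carton in the frame of load_point between -0.06 and 0.08 m and z of carton in the frame of load_point below 0.015 m and x of carton in the frame of load_point between -0.02 and 0.02 m and angle between carton's own z axis and vertical below 0.25 rad and contact force between the fingers and carton below 0.05 N), for 0.02 s.
At the end, for the whole second after the job is handed in: the sleeve is locked at the middle hole (within 4 mm, pin out to within 2 mm), and the carton is at rest upright on the rollers in the lane, touching the stop (its centre 35 to 50 mm uphill of the stop's face) (value of joint sleeve between 0.071 and 0.079 m and value of joint pin below 0.002 m and y of carton in the frame of stop_face between 0.035 and 0.05 m and z of carton in the frame of load_point between -0.006 and 0.006 m and x of carton in the frame of load_point between -0.02 and 0.02 m and angle between carton's own z axis and vertical below 0.25 rad and linear speed of carton below 0.02 m/s).
It fails at once if the tin, the steel ring or the wrench is moved by more than 30 mm (distance of any of tin, liner, wrench from where it was at the start of the episode above 0.03 m).
It fails at once if the carton is tipped over (angle between carton's own z axis and vertical above 0.8 rad).
It also fails if it takes over 70 s, if anything falls off the work surface, if the arm or the gripper's body presses on something with over 40 N, if the wrist force passes 120 N, or if a joint passes its speed limit or range.

## Robot

A 6-joint arm with a two-finger parallel gripper is mounted at the origin on the work surface. World frame = base frame: x ahead of the robot, y to its left, z up, the work surface at z = 0. Lengths are in m, angles in rad, forces in N, time in s.
With the tool pointing down it reaches from about 0.3 to 0.95 m from the base axis. Payload 3.1 kg.
Tool frame: the origin (TCP) lies midway between the tips of the shut fingers; the grasp point (between the pads) lies 19 mm behind it; y points along the fingers, x is the direction in which the jaws open and shut, and the axes are right-handed (so a half turn about y gives the same grasp; the last joint's range is limited). The gripper opens to 85 mm and grips with 20 to 120 N. Pads are 22 mm wide; open, the fingers measure 114 mm over their backs; the gripper's body (76 mm by 85 mm) begins 54 mm behind the grasp point. The pads swing forward as they close: fully open they stand 13 mm farther back than shut.
Start: joints at [-1.371, 0.308, 1.634, -0, 1.2, -0.07], TCP at [0.167, -0.602, 0.231] pointing down, gripper open.
Joint ranges: [-3.06, 3.06], [-0.79, 1.96], [0.05, 2.63], [-1.19, 4.34], [0.05, 2.64], [-2.94, 2.94]. Speed limits (rad/s): [2.79, 2.79, 3.14, 3.14, 3.14, 3.14].

## Interface

Orientations are given as a rotation vector (axis times angle).
In Python, from workcell import state, camera, sign_off, masks_of gives the robot as it stands. The module is installed in compiled form; this text tells all that it offers.
- The arm moves only by the tool carry_out, never from a script. Its arguments are lists of equal length, an entry for each row: "delta_pos": the shift along the tool's x, y, z in mm, a list of three; "yaw": the turn about the tool's y in degrees. In form: {"delta_pos": [[tx, ty, tz], ...], "yaw": [yaw, ...]}. A call has 1 to 5 rows; each row is the pose to reach, as a shift and turn from the pose commanded when the call began, along the tool's axes at that moment; what a row does not reach only later rows make up. A row lasts 1/10 s, in which the tool goes at most 50 mm and 8.59 degrees, less where a joint would pass 70% of its speed; a pose out of reach is approached as far as the arm can. A call with a gripper value outside its range is refused whole. "jaw" is the opening in per cent of the stroke, from 0 (shut) to 100 (fully open), set as the call begins (left out, the last holds). The fingers move at their own pace and stop on an object; "squeeze" is the grip in N (left out, the last holds). Time passes only in rows, so rows that repeat a pose let the fingers close. It gives the time, the measured TCP pose, the force and the opening at its end, in the units of the state.
- state(): the state, without advancing time (a new reading comes with each control period).
- camera(name): name is "scene" or "side" or "wrist"; returns a dict with "img" (384x512x3 uint8, blue, green, red), "depth" (384x512 float32, m along the optical axis (not along the pixel's ray), 0 where there is no reading), "fx", "fy", "cx", "cy" (pixels), "view" (4x4, takes a point from world to camera coordinates). Camera axes: x right, y down, z forward; pixel columns grow to the right and rows downward; lengths in m; the calibration is good to about 2 mm. A picture is of the moment at which its call begins.
- sign_off(): hands the job in, once; it reports no verdict.
Trained networks look in a picture, given as the dict that the camera call returned (one of the last four; its "shot" number tells which), for a name from the list of things; names that differ only in an ending like _2 or _b are one class to them, and where a whole thing is asked for, a point or a joint stands for the part that bears it (a point fixed in the world has none). Each returns a list of dicts, best first, with "score" (0 to 1); they miss things now and then, are a little off and sometimes report something else, mostly with a low value. They report only what shows in the picture. A call takes as long as a camera call.
- masks_of(label, picture): "pixels" (384x512 bool, what is visible of it) and "box" ([left, top, width, height] in pixels, round what is visible of it).
The state is a dict: "time_s": time; "joint_pos": joint angles; "qvel": joint speeds; "tau": joint torques, N m; "eef_pos": TCP position; "orientation": TCP orientation; "contact_force": force on the tool from outside, world axes, zero at the start; "wrist_torque": the same for the moment, N m; "grip_width": finger opening in m.
Only numpy, scipy, OpenCV 4.12 (cv2) and the standard library are available. Lean on these libraries where they do the work, as an engineer would, in place of code of your own. Each camera call takes 0.05 s, during which the arm holds its last target.

## Working session

There is one attempt and no reset: what is moved stays moved. The work goes in short steps, Python scripts to look and compute and a tool call to move; the robot and the scene stay as the last step left them, time stands still between calls to the robot, and variables do not carry over. Pictures are saved under pics/ and viewed, and the job is handed in when it is done.

Besides the shell and the picture viewer there is one more tool, called after "Call:" as name([rows], argument=value, ...), one row to a line, values as JSON. carry_out: Moves the arm, as the interface text tells. Its arguments: {"type":"object","properties":{"delta_pos":{"type":"array","items":{"type":"array","items":{"type":"number"}}},"yaw":{"type":"array","items":{"type":"number"}},"jaw":{"type":"number"},"squeeze":{"type":"number"}},"required":["delta_pos","yaw"]}

```bash
mkdir -p pics; ls
python3 - <<'E'
from workcell import state,camera
import cv2,numpy as np,pickle
s=state();print(s)
d={}
for n in ["scene","side","wrist"]:
    c=camera(n);d[n]=c;cv2.imwrite(f"pics/{n}0.png",c["img"]);print(n,c["fx"],c["fy"],c["cx"],c["cy"],c["shot"]);print(np.round(c["view"],3))
pickle.dump(d,open("d0.pkl","wb"))
E
```

```text
pics
{'time_s': 0.0, 'joint_pos': array([-1.37070024e+00,  3.09033415e-01,  1.63520131e+00, -1.50064614e-05,
        1.19967830e+00, -6.96696441e-02]), 'qvel': array([ 0.00010124,  0.00102943, -0.00038248,  0.00040697,  0.00014212,
        0.00067289]), 'tau': array([-1.64604207e-03, -4.15256846e+01, -2.76664406e+01, -1.75038326e-04,
        1.02702717e-02, -2.95321804e-06]), 'eef_pos': array([ 0.16638937, -0.60158894,  0.23002234]), 'orientation': array([-1.32325435,  1.00943621, -1.00651777]), 'contact_force': array([ 1.12133688, -0.20187333, -0.41499826]), 'wrist_torque': array([-0.00962884, -0.04923347,  0.03082847]), 'grip_width': 0.08565709949860832}
scene 470.7497388022987 470.7497388022987 259.02283760147833 191.7765902788382 1
[[ 0.773  0.635  0.004 -0.339]
 [ 0.543 -0.658 -0.522 -0.193]
 [-0.329  0.405 -0.853  1.813]
 [ 0.     0.     0.     1.   ]]
side 369.7118206991613 369.7118206991613 251.9480100465864 190.7110291679129 2
[[-0.781 -0.625 -0.002  0.352]
 [-0.37   0.465 -0.804  0.306]
 [ 0.504 -0.627 -0.594  1.027]
 [ 0.     0.     0.     1.   ]]
wrist 339.3843552510544 339.3843552510544 253.770413406494 194.22261714399167 3
[[ 0.266 -0.964 -0.003 -0.624]
 [-0.93  -0.258  0.261 -0.033]
 [-0.252 -0.066 -0.965  0.378]
 [ 0.     0.     0.     1.   ]]
```

View pics/scene0.png

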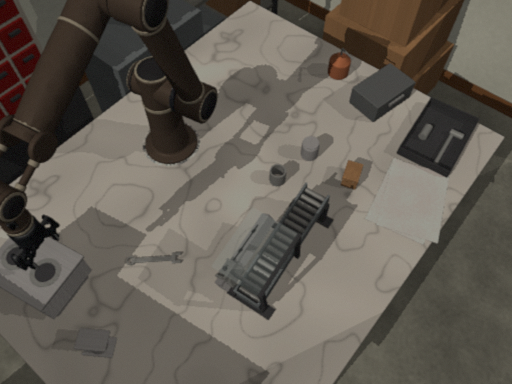

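View pics/side0.png

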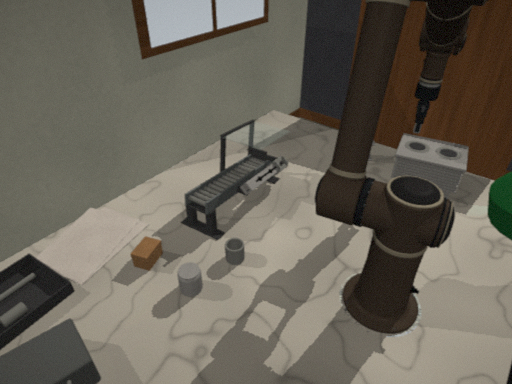

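View pics/wrist0.png

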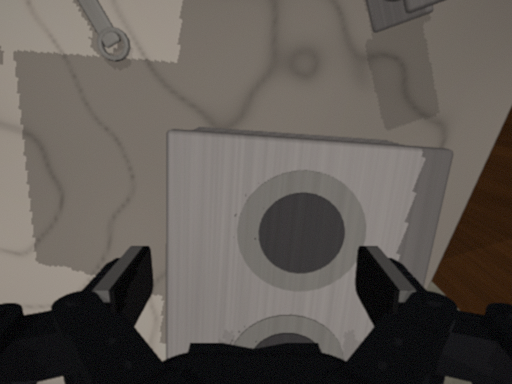

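```bash
cat > h.py <<'E'
import numpy as np,cv2,pickle
from scipy.spatial.transform import Rotation as Ro
def pts(c,m=None):
    d=c["depth"];v,u=np.nonzero((d>0)&(m if m is not None else True))
    z=d[v,u];P=np.c_[(u-c["cx"])/c["fx"]*z,(v-c["cy"])/c["fy"]*z,z]
    V=c["view"];return (P-V[:3,3])@V[:3,:3],u,v
def proj(c,p):
    q=np.asarray(p)@c["view"][:3,:3].T+c["view"][:3,3]
    return np.c_[q[...,0]/q[...,2]*c["fx"]+c["cx"],q[...,1]/q[...,2]*c["fy"]+c["cy"]]
def crop(c,box,s,name):
    l,t,w,h=box;im=c["img"][t:t+h,l:l+w];cv2.imwrite(name,cv2.resize(im,None,fx=s,fy=s,interpolation=cv2.INTER_CUBIC))
E
python3 - <<'E'
from h import *
from workcell import state,camera,masks_of
R=Ro.from_rotvec(state()["orientation"]).as_matrix();print(R.round(3))
d={}
for n in ["scene","side"]:
    c=camera(n);d[n]=c
    for l in ["carton","tin","liner","wrench","pin_top","sleeve_top","stop_face","sleeve","pin"]:
        for r in masks_of(l,c)[:2]:
            P,_,_=pts(c,r["pixels"])
            print(n,l,round(r["score"],2),r["box"],r["pixels"].sum(),np.median(P,0).round(3) if len(P) else None, P.min(0).round(3) if len(P) else None,P.max(0).round(3) if len(P) else None)
pickle.dump(d,open("d1.pkl","wb"))
crop(d["scene"],(205,175,140,150),4,"pics/sc_crop.png")
crop(d["side"],(170,110,140,140),4,"pics/si_crop.png")
E
```

```text
[[ 0.266 -0.     0.964]
 [-0.964  0.002  0.266]
 [-0.002 -1.     0.   ]]
scene carton 0.92 [340.9, 159.3, 22.1, 30.8] 448 [0.632 0.282 0.053] [ 0.582  0.249 -0.007] [0.667 0.345 0.067]
scene tin 0.6 [299.0, 134.5, 24.2, 27.8] 388 [0.452 0.277 0.065] [ 0.404  0.257 -0.006] [0.479 0.38  0.082]
scene liner 0.58 [270.9, 164.1, 18.0, 20.5] 318 [0.423 0.126 0.037] [ 0.393  0.095 -0.011] [0.454 0.191 0.068]
scene wrench 0.55 [126.6, 252.1, 52.8, 15.4] 337 [ 0.308 -0.379  0.006] [ 0.235 -0.445 -0.005] [ 0.378 -0.311  0.016]
scene wrench 0.28 [342.4, 157.5, 22.6, 33.3] 454 [0.633 0.284 0.053] [ 0.578  0.249 -0.005] [0.667 0.386 0.067]
scene pin_top 0.58 [127.2, 253.2, 55.9, 12.2] 299 [ 0.315 -0.369  0.006] [ 0.236 -0.444 -0.005] [ 0.381 -0.309  0.016]
scene sleeve_top 0.41 [214.6, 270.7, 22.7, 15.9] 103 [ 0.566 -0.307  0.099] [ 0.528 -0.317  0.077] [ 0.589 -0.293  0.115]
side carton 0.58 [252.0, 149.2, 36.8, 23.2] 355 [ 0.576 -0.272  0.108] [ 0.518 -0.441  0.   ] [ 0.715 -0.246  0.133]
side carton 0.49 [176.3, 259.4, 26.4, 34.7] 699 [0.427 0.305 0.065] [ 0.407  0.22  -0.002] [0.499 0.328 0.079]
side tin 0.81 [179.5, 259.5, 22.3, 34.2] 710 [0.427 0.305 0.065] [ 0.407  0.22  -0.001] [0.522 0.328 0.079]
side liner 0.68 [223.1, 239.5, 23.1, 25.0] 452 [0.414 0.134 0.04 ] [0.389 0.099 0.   ] [0.447 0.159 0.064]
side sleeve_top 0.65 [250.8, 149.8, 35.6, 20.4] 311 [ 0.582 -0.272  0.109] [ 0.518 -0.439  0.002] [ 0.715 -0.246  0.13 ]
side stop_face 0.68 [252.3, 147.9, 38.0, 26.4] 317 [ 0.571 -0.272  0.109] [ 0.518 -0.316  0.064] [ 0.667 -0.244  0.13 ]
side sleeve 0.59 [248.5, 149.4, 38.6, 22.5] 366 [ 0.588 -0.272  0.109] [ 0.518 -0.466  0.   ] [ 0.723 -0.246  0.133]
```

View pics/sc_crop.png

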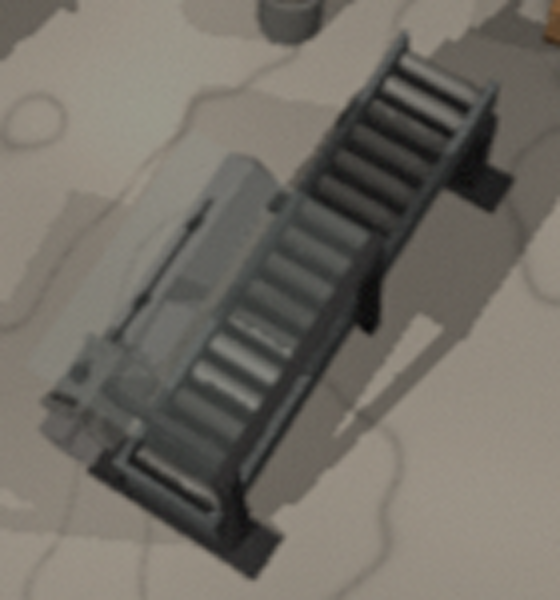

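View pics/si_crop.png

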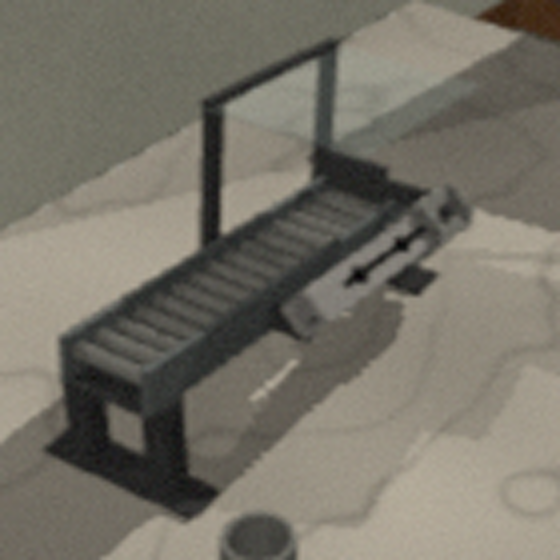

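Run:
```python
from h import *
d=pickle.load(open("d0.pkl","rb"))
def at(c,u,v):
    z=c["depth"][int(round(v)),int(round(u))];V=c["view"]
    return ((np.array([(u-c["cx"])/c["fx"]*z,(v-c["cy"])/c["fy"]*z,z])-V[:3,3])@V[:3,:3]).round(3)
S=d["side"];C=d["scene"]
o=lambda x,y:(170+x/4,110+y/4)
for n,(x,y) in dict(ulL=(62,345),ulR=(145,385),roll_up=(110,345),roll_mid=(220,270),roll_low=(330,205),railup=(300,305),railmid=(370,260),sleeve=(430,210),pin=(452,200),guardpost1=(212,104),guardpost2=(335,45)).items(): print("S",n,at(S,*o(x,y)))
o=lambda x,y:(205+x/4,175+y/4)
for n,(x,y) in dict(upL=(400,50),upR=(490,95),roll1=(440,95),roll5=(360,195),guardcorner=(235,155),g2=(380,235),g3=(40,365),lowR=(240,500),plate=(150,270),sleeve=(110,385),blade=(110,460)).items(): print("C",n,at(C,*o(x,y)))
```

```text
S ulL [0.635 0.114 0.132]
S ulR [0.547 0.108 0.131]
S roll_up [0.613 0.082 0.123]
S roll_mid [ 0.632 -0.072  0.107]
S roll_low [ 0.65  -0.253  0.08 ]
S railup [ 0.54  -0.074  0.108]
S railmid [ 0.529 -0.159  0.115]
S sleeve [ 0.544 -0.274  0.105]
S pin [ 0.543 -0.309  0.1  ]
S guardpost1 [ 0.669 -0.112  0.245]
S guardpost2 [ 0.692 -0.314  0.218]
C upL [0.559 0.094 0.121]
C upR [0.644 0.102 0.128]
C roll1 [0.604 0.093 0.096]
C roll5 [ 0.613 -0.032  0.113]
C guardcorner [ 0.557 -0.123  0.243]
C g2 [ 0.679 -0.111  0.25 ]
C g3 [ 0.549 -0.329  0.218]
C lowR [ 0.704 -0.297  0.149]
C plate [ 0.565 -0.229  0.231]
C sleeve [ 0.597 -0.309  0.219]
C blade [ 0.592 -0.313  0.066]
```

```bash
cat >> h.py <<'E'
def plan(target,xang=None,Rc=None,pc=None):
    """target TCP world; xang desired world angle (deg) of tool x. prints tool-frame delta mm and yaw"""
    from workcell import state
    s=state();R=Ro.from_rotvec(s["orientation"]).as_matrix();p=s["eef_pos"]
    cur=np.degrees(np.arctan2(R[1,0],R[0,0]))
    d=R.T@(np.asarray(target)-p)*1000
    y=None
    if xang is not None: y=-((xang-cur+180)%360-180)
    print("t",round(s["time_s"],2),"pos",p.round(4),"xang",cur.round(2),"tool dn err",R[:,1].round(3),"-> delta",d.round(1),"yaw",y,"F",s["contact_force"].round(1),"w",round(s["grip_width"],4))
E
python3 -c "
from h import *;plan([.40,-.25,.33],0)"
```

```text
t 1.15 pos [ 0.1666 -0.6024  0.2313] xang -74.54 tool dn err [ 0. -0. -1.] -> delta [-277.4  -98.7  318.9] yaw -74.5425766423013 F [-0.5  0.3 -0.2] w 0.0857
```

Call:
carry_out([
  [0,-40,10],
  [-30,-70,40],
  [-60,-99,70],
  [-90,-99,100],
  [-120,-99,140],
], yaw=[-8,-16,-24,-32,-40])

```text
time_s: 1.65
eef_pos: [0.27, -0.4491, 0.3324]
orientation: [-1.522, 0.467, -0.471]
contact_force: [0.9, -0.3, 0.2]
grip_width: 0.0855
```

```bash
python3 -c "
from h import *;plan([.40,-.25,.33],0)"
```

```text
t 1.65 pos [ 0.27   -0.4491  0.3324] xang -34.31 tool dn err [ 0.002 -0.004 -1.   ] -> delta [ -4.8   1.8 237.7] yaw -34.31393672307843 F [ 0.9 -0.3  0.2] w 0.0855
```

Call:
carry_out([
  [-1,0,48],
  [-2,1,96],
  [-3,1,144],
  [-4,2,192],
  [-5,2,238],
], yaw=[-8,-16,-24,-32,-34.3])

```text
time_s: 2.15
eef_pos: [0.4011, -0.2487, 0.3285]
orientation: [-1.571, 0.0, -0.001]
contact_force: [-0.3, 0.2, -0.1]
grip_width: 0.0854
```

Call:
carry_out([
  [0,0,0],
  [0,0,0],
  [0,0,0],
], yaw=[0,0,0])

```text
time_s: 2.45
eef_pos: [0.4, -0.2512, 0.3284]
orientation: [-1.572, 0.004, -0.004]
contact_force: [0.6, -0.3, -0.7]
grip_width: 0.0853
```

Run:
```python
from h import *
from workcell import camera,masks_of
plan([.40,-.25,.33],0)
c=camera("wrist");pickle.dump(c,open("w1.pkl","wb"));cv2.imwrite("pics/w1.png",cv2.resize(c["img"],None,fx=1.5,fy=1.5))
print(c["view"].round(3))
for l in ["pin_top","sleeve_top"]:
    for r in masks_of(l,c)[:3]:
        P,_,_=pts(c,r["pixels"]);print(l,round(r["score"],2),r["box"],np.median(P,0).round(3))
```

```text
t 2.45 pos [ 0.4    -0.2512  0.3284] xang -0.28 tool dn err [-0.    -0.001 -1.   ] -> delta [-0.  -1.6  1.2] yaw -0.28470707750003044 F [ 0.6 -0.3 -0.7] w 0.0853
[[ 1.    -0.005  0.    -0.402]
 [-0.005 -0.965  0.261 -0.299]
 [-0.001 -0.261 -0.965  0.405]
 [ 0.     0.     0.     1.   ]]
pin_top 0.6 [367.8, 187.6, 13.5, 15.0] [ 0.533 -0.283  0.107]
pin_top 0.21 [356.2, 160.0, 70.5, 64.1] [ 0.545 -0.279  0.105]
sleeve_top 0.86 [355.3, 154.9, 68.1, 71.5] [ 0.545 -0.278  0.105]
sleeve_top 0.56 [355.8, 0.0, 154.2, 284.6] [ 0.55  -0.209  0.221]
```

View pics/w1.png

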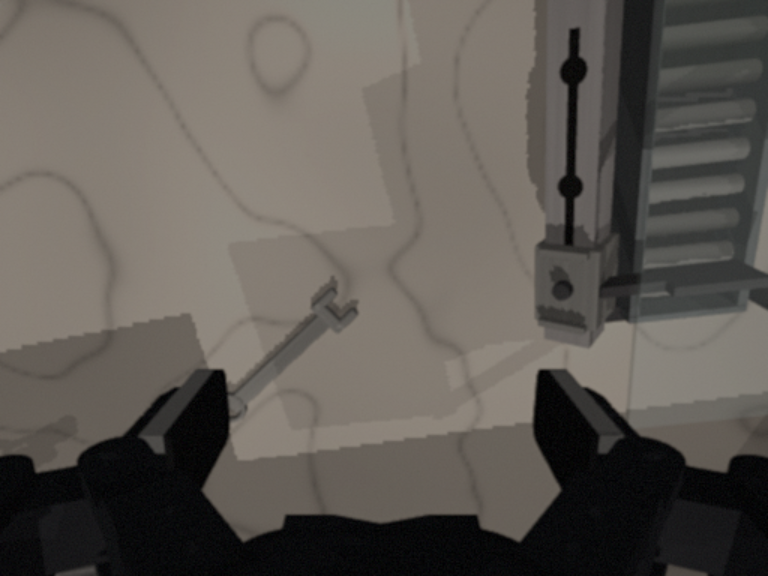

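Run:
```python
from h import *
c=pickle.load(open("w1.pkl","rb"))
D=c["depth"];print(D.shape)
P,u,v=pts(c);W=np.full((384,512,3),np.nan);W[v,u]=P
def show(r,cs): 
    for cc in cs: print((r,cc),W[r,cc].round(3))
print("row 124 hole mid");show(124,range(340,500,6))
print("row pin 193");show(193,range(350,480,5))
# gripper
T=np.array([.4,-.2512,.3284])
g=W.copy()-T
m=(W[...,2]>0.27)&np.isfinite(W[...,2])
q=g[m];print("gripper x range by height (above tcp), world ax")
for h0 in np.arange(-.02,.14,.01):
    s=q[(q[:,2]>h0)&(q[:,2]<h0+.01)]
    if len(s)>5: print(round(h0,3),len(s),s.min(0).round(3),s.max(0).round(3))
```

```text
(384, 512)
row 124 hole mid
(124, 340) [ 0.518 -0.214 -0.001]
(124, 346) [ 0.526 -0.214 -0.001]
(124, 352) [ 0.535 -0.214 -0.002]
(124, 358) [ 0.543 -0.214 -0.001]
(124, 364) [ 0.52  -0.208  0.095]
(124, 370) [ 0.526 -0.208  0.098]
(124, 376) [ 0.53  -0.208  0.103]
(124, 382) [ 0.536 -0.208  0.106]
(124, 388) [ 0.54  -0.208  0.11 ]
(124, 394) [ 0.545 -0.207  0.113]
(124, 400) [ 0.553 -0.208  0.11 ]
(124, 406) [ 0.566 -0.209  0.094]
(124, 412) [ 0.584 -0.21   0.069]
(124, 418) [ 0.585 -0.209  0.082]
(124, 424) [ 0.585 -0.209  0.096]
(124, 430) [ 0.523 -0.2    0.23 ]
(124, 436) [ 0.526 -0.2    0.233]
(124, 442) [ 0.53  -0.2    0.232]
(124, 448) [ 0.534 -0.2    0.232]
(124, 454) [ 0.539 -0.2    0.232]
(124, 460) [ 0.542 -0.2    0.233]
(124, 466) [ 0.546 -0.2    0.232]
(124, 472) [ 0.55  -0.2    0.233]
(124, 478) [ 0.555 -0.2    0.232]
(124, 484) [ 0.56  -0.2    0.231]
(124, 490) [ 0.563 -0.2    0.232]
(124, 496) [ 0.567 -0.2    0.232]
row pin 193
(193, 350) [ 0.539 -0.311 -0.002]
(193, 355) [ 0.546 -0.312 -0.002]
(193, 360) [ 0.524 -0.287  0.088]
(193, 365) [ 0.529 -0.287  0.091]
(193, 
[... 566 characters left out ...]
.226]
(193, 455) [ 0.55  -0.251  0.226]
(193, 460) [ 0.555 -0.251  0.225]
(193, 465) [ 0.558 -0.251  0.225]
(193, 470) [ 0.561 -0.251  0.226]
(193, 475) [ 0.565 -0.251  0.226]
gripper x range by height (above tcp), world ax
0.01 829 [-0.055 -0.012  0.011] [0.056 0.012 0.02 ]
0.02 1636 [-0.056 -0.012  0.02 ] [0.057 0.012 0.03 ]
0.03 2019 [-0.056 -0.012  0.03 ] [0.057 0.012 0.04 ]
0.04 1971 [-0.056 -0.006  0.04 ] [0.057 0.012 0.05 ]
0.05 2484 [-0.07  -0.011  0.05 ] [0.072 0.015 0.06 ]
0.06 10424 [-0.068 -0.012  0.06 ] [0.07  0.017 0.07 ]
0.07 7742 [-0.061  0.001  0.07 ] [0.063 0.018 0.08 ]
0.08 8458 [-0.038  0.008  0.08 ] [0.039 0.019 0.09 ]
0.09 1036 [-0.029  0.016  0.09 ] [0.031 0.021 0.094]
```

Run:
```python
from h import *
c=pickle.load(open("w1.pkl","rb"))
P,u,v=pts(c);W=np.full((384,512,3),np.nan);W[v,u]=P
crop(c,(340,20,110,220),2.7,"pics/w1c.png")
# rail outer face plane fit: columns 366-388 rows 60-150 excluding dark
g=cv2.cvtColor(c["img"],cv2.COLOR_BGR2GRAY)
m=np.zeros_like(g,bool);m[10:150,366:390]=1;m&=np.isfinite(W[...,2])&(g>90)
Q=W[m]
for _ in range(4):
    ce=Q.mean(0);n=np.linalg.svd(Q-ce,full_matrices=False)[2][2];e=(Q-ce)@n;Q=Q[abs(e)<2.5*e.std()+1e-4]
n*=np.sign(n[2]);print("rail n",n.round(4),ce.round(4),e.std(),len(Q))
V=c["view"];C=-V[:3,:3].T@V[:3,3]
def ray(u,v): 
    r=np.array([(u-c["cx"])/c["fx"],(v-c["cy"])/c["fy"],1])@V[:3,:3];return r
def onplane(u,v,n,p0):
    r=ray(u,v);return C+r*((p0-C)@n)/(r@n)
# dark centroids
for (r0,r1) in ((36,58),(113,136)):
    mm=np.zeros_like(g,bool);mm[r0:r1,368:396]=g[r0:r1,368:396]<60
    vv,uu=np.nonzero(mm);print(uu.mean(),vv.mean(),len(uu),onplane(uu.mean(),vv.mean(),n,ce).round(4))
# guard edge
for r in range(20,270,20):
    row=W[r]; k=[x for x in range(330,511) if row[x,2]>.19 and row[x,2]<.3]
    if k: print("guard",r,k[0],row[k[0]].round(3),row[k[3]].round(3))
G=W[(W[...,2]>.2)&(W[...,2]<.27)&(W[...,0]>.53)&(np.arange(384)[:,None]<270)]
ce2=G.mean(0);n2=np.linalg.svd(G-ce2,full_matrices=False)[2][2];print("guard n",(n2*np.sign(n2[2])).round(4),ce2.round(4),((G-ce2)@n2).std(),G.min(0),G.max(0))
```

```text
rail n [-0.6354 -0.1635  0.7547] [ 0.5241 -0.1631  0.107 ] 0.0007385497576246474 1925
381.96039603960395 46.67656765676568 303 [ 0.5255 -0.1337  0.1146]
379.8702290076336 123.87786259541984 262 [ 0.5336 -0.2076  0.1054]
guard 20 438 [ 0.517 -0.136  0.235] [ 0.517 -0.137  0.24 ]
guard 40 436 [ 0.518 -0.147  0.234] [ 0.517 -0.148  0.24 ]
guard 60 435 [ 0.519 -0.159  0.234] [ 0.52  -0.159  0.236]
guard 80 433 [ 0.52  -0.171  0.232] [ 0.52  -0.172  0.237]
guard 100 431 [ 0.521 -0.184  0.23 ] [ 0.521 -0.184  0.235]
guard 120 430 [ 0.523 -0.198  0.23 ] [ 0.523 -0.197  0.232]
guard 140 428 [ 0.526 -0.212  0.225] [ 0.525 -0.211  0.231]
guard 160 427 [ 0.526 -0.226  0.227] [ 0.527 -0.226  0.229]
guard 180 426 [ 0.527 -0.241  0.227] [ 0.529 -0.24   0.228]
guard 200 423 [ 0.529 -0.257  0.222] [ 0.53  -0.256  0.225]
guard 220 422 [ 0.531 -0.274  0.22 ] [ 0.532 -0.273  0.223]
guard 240 420 [ 0.532 -0.291  0.219] [ 0.533 -0.29   0.222]
guard 260 418 [ 0.535 -0.31   0.215] [ 0.536 -0.31   0.217]
guard n [ 0.0108 -0.1231  0.9923] [ 0.5576 -0.2242  0.2289] 0.0006767137999392963 [ 0.53000896 -0.31900859  0.21434309] [ 0.6108906  -0.12574951  0.24291143]
```

View pics/w1c.png

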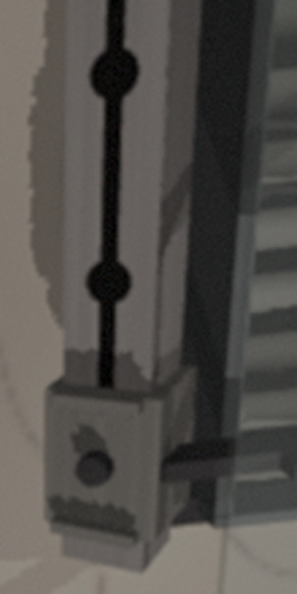

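```bash
cat >> h.py <<'E'
yl=np.array([-.108,.9867,.1219]);yl/=np.linalg.norm(yl)
xl=np.array([yl[1],-yl[0],0]);xl/=np.linalg.norm(xl);zl=np.cross(xl,yl)
zp=np.cos(np.radians(40))*zl-np.sin(np.radians(40))*xl; xp=np.cross(yl,zp)
hole1=np.array([.5336,-.2076,.1054]);hole0=hole1-.075*yl;pinend=hole0+.015*zp
XA=np.degrees(np.arctan2(xl[1],xl[0]))
def tcp_for(E): return E-.0565*xl-.0125*np.array([0,0,1])
E
python3 - <<'E'
from h import *
print(XA,zp,xp,pinend)
for h in (.06,.02,.005,0,-.008):
    T=tcp_for(pinend-.002*xp+h*zp);print(h,T.round(4))
plan(tcp_for(pinend-.002*xp+.04*zp)+[-.03,0,.0],XA)
E
```

```text
6.246486906516968 [-0.62881151 -0.16276085  0.76033216] [0.77002159 0.00546348 0.63799443] [ 0.53226742 -0.28404019  0.10766294]
0.06 [ 0.4368 -0.3     0.1395]
0.02 [ 0.462  -0.2935  0.1091]
0.005 [ 0.4714 -0.291   0.0977]
0 [ 0.4746 -0.2902  0.0939]
-0.008 [ 0.4796 -0.2889  0.0878]
t 2.6 pos [ 0.3997 -0.2518  0.3283] xang -0.38 tool dn err [-0. -0. -1.] -> delta [ 20.  204.  -44.8] yaw -6.629363026673957 F [0.  0.1 0.1] w 0.0857
```

Call:
carry_out([
  [0,45,-10],
  [5,90,-20],
  [10,135,-30],
  [15,180,-40],
  [20,204,-45],
], yaw=[-1.5,-3,-4.5,-6,-6.6], squeeze=60, jaw=100)

```text
time_s: 3.1
eef_pos: [0.4173, -0.2957, 0.1202]
orientation: [-1.565, -0.082, 0.089]
contact_force: [-0.0, -0.1, -1.1]
grip_width: 0.0854
```

Call:
carry_out([
  [0,0,0],
  [0,0,0],
], yaw=[0,0])

```text
time_s: 3.3
eef_pos: [0.4196, -0.2964, 0.1243]
orientation: [-1.568, -0.085, 0.086]
contact_force: [1.1, -0.8, -0.3]
grip_width: 0.0856
```

Run:
```python
from h import *
from workcell import camera
plan(tcp_for(pinend-.002*xp+.012*zp),XA)
for n in ["wrist","side"]:
    c=camera(n);pickle.dump(c,open(n+"2.pkl","wb"))
    if n=="wrist": cv2.imwrite("pics/w2.png",cv2.resize(c["img"],None,fx=1.5,fy=1.5))
    else: crop(c,(220,60,160,150),4,"pics/s2.png")
```

```text
t 3.3 pos [ 0.4196 -0.2964  0.1243] xang 6.24 tool dn err [-0.001  0.001 -1.   ] -> delta [47.6 21.3 -1. ] yaw -0.0035332537988495005 F [ 1.1 -0.8 -0.3] w 0.0856
```

View pics/w2.png

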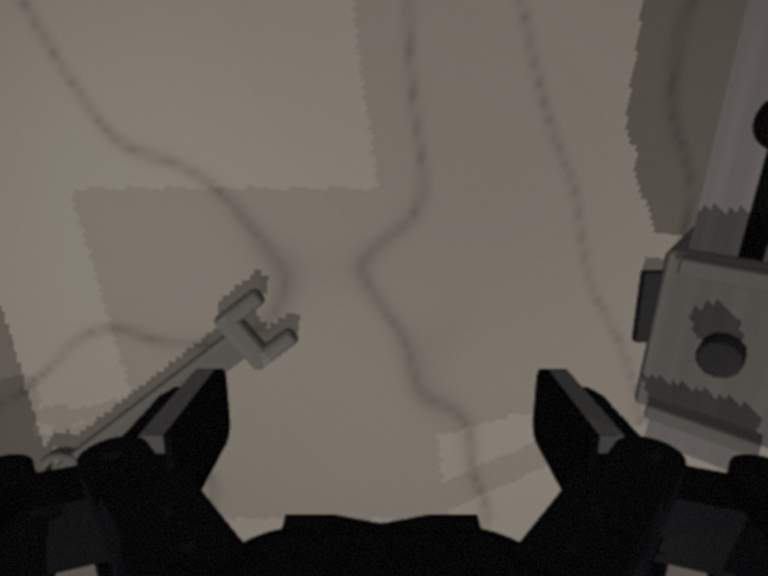

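View pics/s2.png

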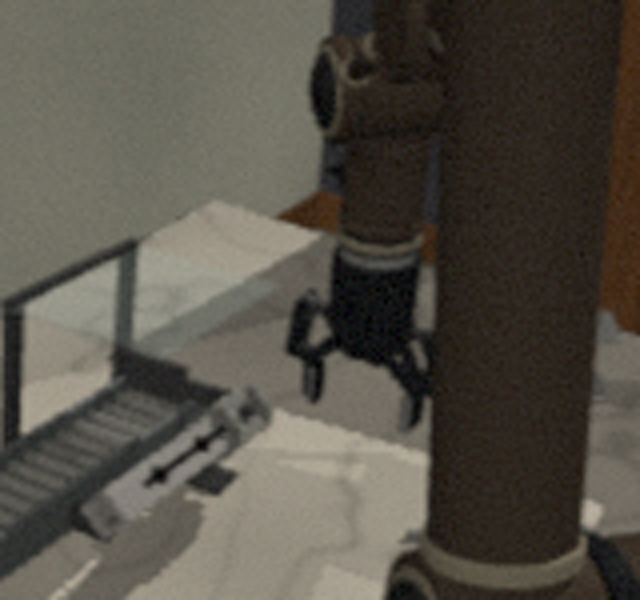

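Run:
```python
from h import *
c=pickle.load(open("side2.pkl","rb"))
P,u,v=pts(c);T=np.array([.4196,-.2964,.1243])
q=P-T; a=q@xl; b=q@np.array([-xl[1],xl[0],0]); 
k=(abs(a)<.13)&(abs(b)<.06)&(q[:,2]>-.02)&(q[:,2]<.3)&(u>285)
for h in np.arange(0,.26,.01):
    m=k&(q[:,2]>=h)&(q[:,2]<h+.01)
    if m.sum()>3: print(round(h,2),m.sum(),"x",np.percentile(a[m],[1,99]).round(3),"z",np.percentile(b[m],[1,99]).round(3))
```

```text
0.01 7 x [-0.047  0.05 ] z [-0.003  0.01 ]
0.02 20 x [-0.054  0.058] z [-0.012  0.014]
0.03 28 x [-0.055  0.057] z [-0.008  0.015]
0.04 29 x [-0.055  0.059] z [-0.005  0.012]
0.05 22 x [-0.057  0.063] z [-0.008  0.014]
0.06 52 x [-0.062  0.074] z [-0.012  0.016]
0.07 58 x [-0.062  0.073] z [-0.011  0.017]
0.08 81 x [-0.061  0.071] z [-0.016  0.019]
0.09 63 x [-0.06   0.124] z [-0.046  0.023]
0.1 99 x [-0.062  0.068] z [0.004 0.023]
0.11 102 x [-0.062  0.069] z [-0.009  0.017]
0.12 18 x [-0.055  0.065] z [-0.002  0.014]
0.13 49 x [-0.036  0.028] z [-0.007  0.039]
0.14 61 x [-0.036  0.03 ] z [-0.004  0.04 ]
0.15 61 x [-0.036  0.032] z [-0.006  0.039]
0.16 62 x [-0.036  0.035] z [-0.004  0.04 ]
0.17 89 x [-0.036  0.033] z [-0.018  0.039]
0.18 42 x [-0.033  0.026] z [-0.003  0.035]
0.19 64 x [-0.035  0.028] z [-0.006  0.037]
0.2 53 x [-0.034  0.028] z [-0.003  0.038]
0.21 65 x [-0.035  0.032] z [-0.014  0.037]
0.22 59 x [-0.032  0.027] z [-0.009  0.037]
0.23 66 x [-0.033  0.035] z [-0.001  0.036]
0.24 68 x [-0.032  0.043] z [-0.003  0.035]
0.25 65 x [-0.033  0.036] z [-0.006  0.035]
```

Call:
carry_out([
  [0,0,0],
  [0,0,0],
  [0,0,0],
  [0,0,0],
  [0,0,0],
], yaw=[0,0,0,0,0], jaw=78)

```text
time_s: 3.9
eef_pos: [0.4202, -0.2956, 0.1245]
orientation: [-1.569, -0.087, 0.087]
contact_force: [0.9, 0.0, -0.2]
grip_width: 0.0667
```

```bash
cat > grip.py <<'E'
from h import *
from workcell import camera,state
s=state();R=Ro.from_rotvec(s["orientation"]).as_matrix();T=s["eef_pos"];print(T,s["grip_width"],s["time_s"])
for n in ["wrist","side"]:
    c=camera(n);pickle.dump(c,open(n+"3.pkl","wb"))
    P,u,v=pts(c);q=(P-T)@R
    a,b,h_=q[:,0],q[:,2],-q[:,1]
    k=(abs(a)<.1)&(abs(b)<.06)&((u>285) if n=="side" else True)&(P[:,2]>.122 if n=="wrist" else True)
    for h in np.arange(-.01,.14,.01):
        m=k&(h_>=h)&(h_<h+.01)
        if m.sum()>3: print(n,round(h,2),m.sum(),"x",np.percentile(a[m],[1,99]).round(3),"z",np.percentile(b[m],[1,99]).round(3),h_[m].min().round(4))
crop(c,(220,60,160,150),4,"pics/s3.png")
E
python3 grip.py
```

```text
[ 0.42022569 -0.29557239  0.12447651] 0.06674387454146076 3.9
wrist 0.0 255 x [-0.037  0.038] z [-0.01   0.011] 0.0045
wrist 0.01 1124 x [-0.045  0.047] z [-0.011  0.011] 0.01
wrist 0.02 1454 x [-0.046  0.047] z [-0.011  0.011] 0.02
wrist 0.03 1590 x [-0.045  0.047] z [-0.01   0.011] 0.03
wrist 0.04 1512 x [-0.054  0.055] z [-0.     0.013] 0.04
wrist 0.05 7834 x [-0.063  0.064] z [-0.011  0.014] 0.05
wrist 0.06 7967 x [-0.064  0.065] z [-0.01   0.017] 0.06
wrist 0.07 9613 x [-0.058  0.06 ] z [0.004 0.017] 0.07
wrist 0.08 7153 x [-0.03   0.055] z [0.009 0.018] 0.08
wrist 0.09 1069 x [-0.024  0.025] z [0.016 0.02 ] 0.09
side 0.01 17 x [-0.045  0.047] z [-0.01   0.012] 0.0106
side 0.02 31 x [-0.046  0.045] z [-0.009  0.014] 0.0211
side 0.03 25 x [-0.046  0.048] z [-0.007  0.014] 0.0302
side 0.04 21 x [-0.048  0.041] z [-0.009  0.014] 0.0414
side 0.05 46 x [-0.06   0.057] z [-0.013  0.016] 0.0504
side 0.06 57 x [-0.065  0.063] z [-0.012  0.017] 0.06
side 0.07 68 x [-0.062  0.064] z [-0.014  0.02 ] 0.0704
side 0.08 59 x [-0.061  0.065] z [-0.014  0.02 ] 0.08
side 0.09 68 x [-0.063  0.066] z [-0.001  0.021] 0.09
side 0.1 105 x [-0.062  0.066] z [0.002 0.022] 0.1001
side 0.11 72 x [-0.059  0.065] z [-0.009  0.017] 0.11
side 0.12 18 x [-0.037  0.001] z [0.    0.035] 0.1202
side 0.13 51 x [-0.036  0.026] z [-0.01  0.04] 0.13
side 0.14 59 x [-0.037  0.026] z [-0.003  0.041] 0.14
```

View pics/s3.png

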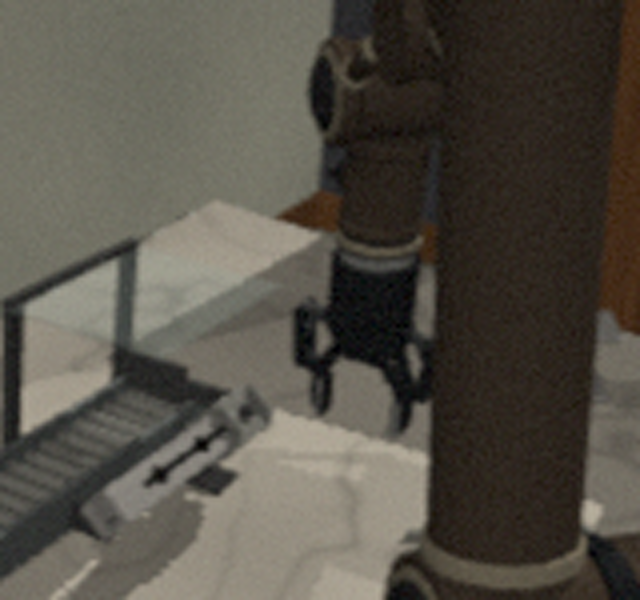

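Run:
```python
from h import *
T=np.array([.42022569,-.29557239,.12447651])
R=np.c_[xl,[0,0,-1],np.cross(xl,[0,0,-1])]
for n in("wrist","side"):
    c=pickle.load(open(n+"3.pkl","rb"));P,u,v=pts(c);q=(P-T)@R;a,b,h=q[:,0],q[:,2],-q[:,1]
    if n=="wrist":
        for lo in np.arange(.002,.02,.002):
            m=(h>=lo)&(h<lo+.002)&(a>.02)&(a<.07)&(abs(b)<.02)
            if m.sum(): print(lo.round(3),m.sum(),a[m].min().round(4),a[m].max().round(4),b[m].min().round(3),b[m].max().round(3))
    else:
        for lo in np.arange(.1,.13,.002):
            m=(h>=lo)&(h<lo+.002)&(a>.042)&(a<.08)&(abs(b)<.04)&(u>285)
            if m.sum(): print("kn",lo.round(3),m.sum(),a[m].min().round(4),a[m].max().round(4),u[m].min(),u[m].max(),v[m].min(),v[m].max())
        # project candidate knuckle tops
        for hh in(.115,.12,.125): print(hh,proj(c,(T+R@np.array([.065,-hh,.01]))[None]))
        print(proj(c,(T+R@np.array([.047,-.01,0]))[None]))
# also at fully open
c=pickle.load(open("side2.pkl","rb"));P,u,v=pts(c);T2=np.array([.4196,-.2964,.1243]);q=(P-T2)@R;a,b,h=q[:,0],q[:,2],-q[:,1]
for lo in np.arange(.1,.136,.002):
    m=(h>=lo)&(h<lo+.002)&(a>.042)&(a<.08)&(abs(b)<.04)&(u>285)
    if m.sum(): print("kn100",lo.round(3),m.sum(),a[m].min().round(4),a[m].max().round(4))
```

```text
0.004 17 0.0338 0.0342 -0.01 0.008
0.006 47 0.0336 0.0341 -0.009 0.009
0.008 67 0.0336 0.0396 -0.011 0.011
0.01 87 0.0336 0.0455 -0.011 0.011
0.012 106 0.0336 0.0466 -0.012 0.011
0.014 119 0.0335 0.0466 -0.01 0.011
0.016 106 0.0336 0.0472 -0.012 0.011
0.018 137 0.0334 0.0473 -0.011 0.011
kn 0.1 5 0.0509 0.0659 293 298 139 140
kn 0.102 2 0.0463 0.0618 294 299 139 139
kn 0.104 3 0.0514 0.0628 294 298 138 139
kn 0.106 6 0.0473 0.0649 293 299 137 138
kn 0.108 3 0.0481 0.0662 293 299 137 137
kn 0.11 8 0.0434 0.065 295 300 135 137
kn 0.112 8 0.052 0.0651 294 298 134 137
kn 0.114 1 0.0474 0.0474 299 299 136 136
0.115 [[293.81943563 135.27770491]]
0.12 [[293.91173484 134.00706088]]
0.125 [[294.00445681 132.73059674]]
[[297.57395356 160.84528039]]
kn100 0.1 2 0.0514 0.0693
kn100 0.102 3 0.0569 0.0619
kn100 0.104 4 0.0427 0.0677
kn100 0.106 5 0.0478 0.0624
kn100 0.108 4 0.0521 0.0681
kn100 0.11 4 0.042 0.0689
kn100 0.112 4 0.0465 0.0648
kn100 0.114 5 0.0423 0.0699
kn100 0.116 9 0.0445 0.0652
kn100 0.118 9 0.055 0.0675
kn100 0.12 3 0.062 0.0656
```

```bash
cat >> h.py <<'E'
def tcp_for(E): return E-.0455*xl-.0108*np.array([0,0,1])
E
python3 - <<'E'
from h import *
E0=pinend-.002*xp
plan(tcp_for(E0-.03*xl),XA)
Rt=np.c_[xl,[0,0,-1],np.cross(xl,[0,0,-1])]
print("zp in tool",Rt.T@-zp,"yl in tool",Rt.T@yl)
print(tcp_for(E0))
E
```

```text
t 4.0 pos [ 0.4202 -0.2955  0.1243] xang 6.36 tool dn err [ 0.  0. -1.] -> delta [35.7 28.7 -0.7] yaw 0.117484559978692 F [-0.6  0.3 -0.2] w 0.0665
zp in tool [0.64278761 0.76033216 0.09337613] yl in tool [ 8.88661112e-18 -1.21893875e-01  9.92543139e-01]
[ 0.48549751 -0.28900179  0.09558695]
```

Call:
carry_out([
  [0,15,0],
  [10,28.7,0],
  [35,28.7,-0.5],
  [50,28.7,-0.5],
  [57,28.7,-0.5],
], yaw=[0,0,0.1,0.1,0.1])

```text
time_s: 4.5
eef_pos: [0.4785, -0.29, 0.0959]
orientation: [-1.57, -0.087, 0.086]
contact_force: [-0.1, -0.2, -0.4]
grip_width: 0.0667
```

Call:
carry_out([
  [0,0,0],
  [0,0,0],
], yaw=[0,0])

```text
time_s: 4.7
eef_pos: [0.4765, -0.2897, 0.0956]
orientation: [-1.569, -0.086, 0.087]
contact_force: [-0.6, -0.1, -0.5]
grip_width: 0.0663
```

Run:
```python
from h import *
from workcell import camera
plan(tcp_for(pinend-.002*xp),XA)
for n in ["wrist","side"]:
    c=camera(n);pickle.dump(c,open(n+"4.pkl","wb"))
    if n=="wrist": cv2.imwrite("pics/w4.png",cv2.resize(c["img"],None,fx=1.5,fy=1.5))
    else: crop(c,(220,80,120,110),5,"pics/s4.png")
```

```text
t 4.7 pos [ 0.4765 -0.2897  0.0956] xang 6.29 tool dn err [-0.001  0.    -1.   ] -> delta [ 9.1  0.  -0.3] yaw 0.039718814691866555 F [-0.6 -0.1 -0.5] w 0.0663
```

View pics/w4.png

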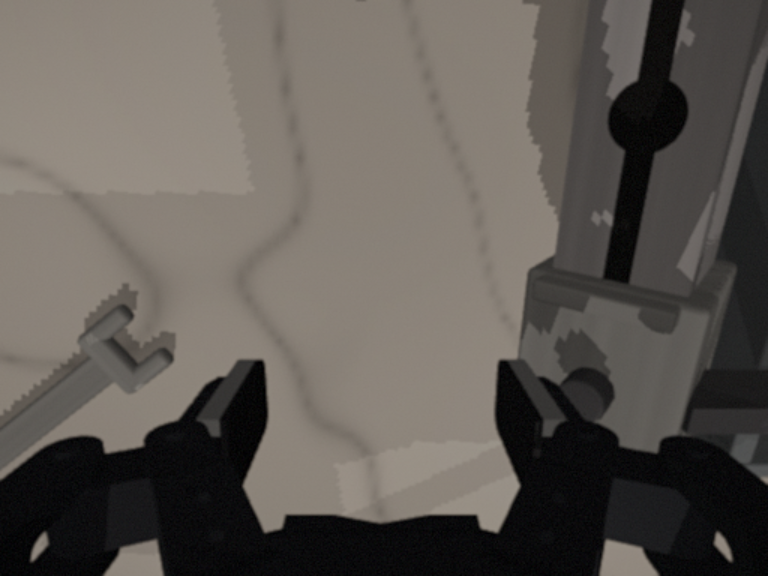

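View pics/s4.png

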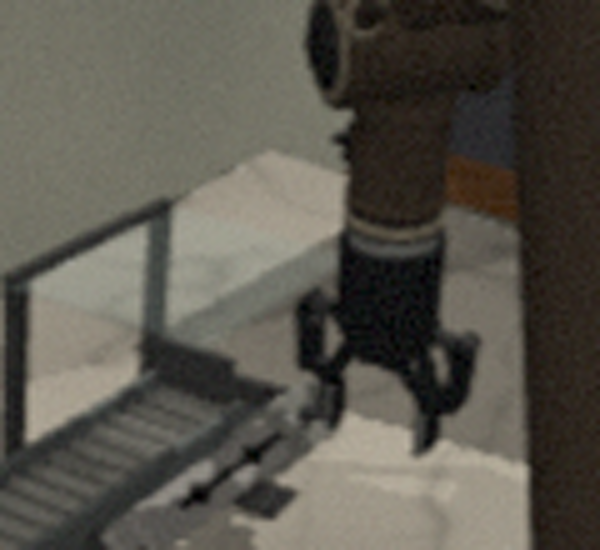

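Call:
carry_out([
  [5,0,0],
  [9,0,-0.3],
  [10.3,1.5,0],
  [11.6,3,0],
  [11.6,3,0],
], yaw=[0,0,0,0,0])

```text
time_s: 5.3
eef_pos: [0.4888, -0.2888, 0.0929]
orientation: [-1.57, -0.086, 0.085]
contact_force: [-1.5, -0.3, 4.4]
grip_width: 0.0664
```

Run:
```python
from h import *
plan(tcp_for(pinend-.002*xp-.008*zp),XA)
from workcell import state
print(state()["contact_force"]@np.c_[xp,yl,zp])
```

```text
t 5.3 pos [ 0.4888 -0.2888  0.0929] xang 6.27 tool dn err [ 0.001 -0.    -1.   ] -> delta [1.9 3.4 0.9] yaw 0.019473942098557018 F [-1.5 -0.3  4.4] w 0.0664
[1.60877938 0.43087218 4.35698438]
```

Call:
carry_out([
  [1.3,1.5,0.2],
  [2.3,2.7,0.3],
  [2.3,2.7,0.3],
], yaw=[0,0,0])

```text
time_s: 5.6
eef_pos: [0.491, -0.2882, 0.0902]
orientation: [-1.57, -0.086, 0.085]
contact_force: [-2.4, 0.3, 6.1]
grip_width: 0.0668
```

Run:
```python
from h import *
plan(tcp_for(pinend-.002*xp-.008*zp),XA)
from workcell import state
print(state()["contact_force"]@np.c_[xp,yl,zp])
```

```text
t 5.6 pos [ 0.491  -0.2882  0.0902] xang 6.26 tool dn err [ 0.001 -0.    -1.   ] -> delta [-0.4  0.7  0.6] yaw 0.01598265495221085 F [-2.4  0.3  6.1] w 0.0668
[2.04019188 1.26812604 6.1289861 ]
```

Call:
carry_out([
  [0,-0.5,4],
  [0,-1,8],
  [0,-1.5,12],
  [0,-2,16],
  [0,-2.4,20],
], yaw=[0,0,0,0,0])

```text
time_s: 6.1
eef_pos: [0.4888, -0.268, 0.0926]
orientation: [-1.57, -0.086, 0.085]
contact_force: [-0.4, -2.5, 5.1]
grip_width: 0.0667
```

Run:
```python
from h import *
from workcell import state,camera
s=state()
print((s["contact_force"]@np.c_[xp,yl,zp]).round(2),((s["eef_pos"]-tcp_for(hole0+.006*zp))@np.c_[xp,yl,zp]*1000).round(2),s["time_s"])
c=camera("wrist");cv2.imwrite("pics/w5.png",cv2.resize(c["img"],None,fx=1.5,fy=1.5))
```

```text
[ 2.94 -1.8   4.56] [-1.22 19.97  1.27] 6.1
```

View pics/w5.png

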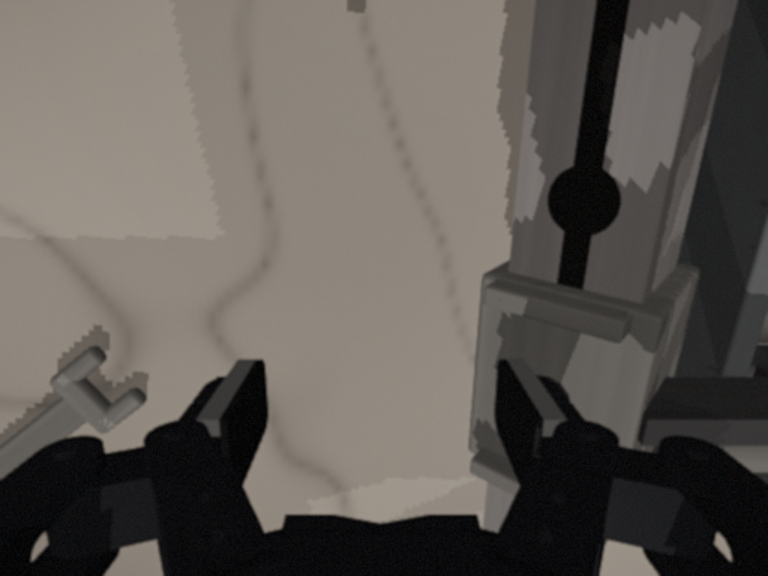

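Call:
carry_out([
  [0,-0.7,6],
  [0.1,-1.4,12],
  [0.1,-2.1,18],
  [0.2,-2.8,24],
  [0.2,-3.5,30],
], yaw=[0,0,0,0,0])

```text
time_s: 6.65
eef_pos: [0.4856, -0.2379, 0.0962]
orientation: [-1.57, -0.086, 0.085]
contact_force: [-2.4, -2.8, 5.9]
grip_width: 0.0669
```

Call:
carry_out([
  [0,-0.7,6],
  [0.1,-1.4,12],
  [0.1,-1.9,16],
  [0.1,-1.9,16],
], yaw=[0,0,0,0])

```text
time_s: 7.05
eef_pos: [0.4838, -0.2213, 0.0982]
orientation: [-1.568, -0.086, 0.086]
contact_force: [-2.9, -1.6, 7.8]
grip_width: 0.0668
```

```bash
cat > chk.py <<'E'
from h import *
import sys
from workcell import state,camera
s=state()
print((s["contact_force"]@np.c_[xp,yl,zp]).round(2),((s["eef_pos"]-tcp_for(hole0+.006*zp))@np.c_[xp,yl,zp]*1000).round(2),s["time_s"])
c=camera("wrist");pickle.dump(c,open("w6.pkl","wb"));cv2.imwrite("pics/%s.png"%sys.argv[1],cv2.resize(c["img"],None,fx=1.5,fy=1.5))
E
python3 chk.py w6
```

```text
[ 2.7  -0.34  8.  ] [-1.28 67.3   0.99] 7.05
```

View pics/w6.png

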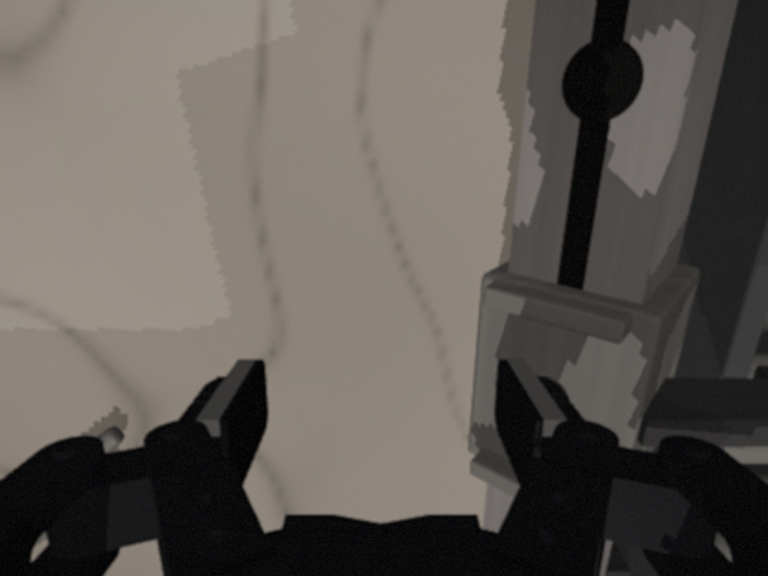

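```bash
cat > slv.py <<'E'
from h import *
import sys
def run(c,ph,ps):
    V=c["view"];C=-V[:3,:3].T@V[:3,3]
    def onp(u,v,p0):
        r=np.array([(u/1.5-c["cx"])/c["fx"],(v/1.5-c["cy"])/c["fy"],1])@V[:3,:3];return C+r*((p0-C)@zp)/(r@zp)
    a=onp(*ph,hole1);b=onp(*ps,hole1);print("upper hole along",((a-hole0)@yl*1000).round(1),"sleeve end",((b-hole0)@yl*1000).round(1))
if __name__=="__main__":
    c=pickle.load(open("w6.pkl","rb"));run(c,(602,80),(572,286))
    c=pickle.load(open("wrist4.pkl","rb"));run(c,(648,116),(617,280))
E
python3 slv.py
```

```text
upper hole along 149.5 sleeve end 99.1
upper hole along 74.4 sleeve end 31.6
```

Call:
carry_out([
  [0,-0.3,3],
  [0,-0.6,5],
  [0,-0.9,7.3],
  [0,-0.9,7.3],
], yaw=[0,0,0,0])

```text
time_s: 7.5
eef_pos: [0.483, -0.2145, 0.099]
orientation: [-1.569, -0.086, 0.086]
contact_force: [-2.2, -2.5, 6.3]
grip_width: 0.0668
```

```bash
python3 chk.py w7
```

```text
[ 2.25 -1.48  6.58] [-1.29 74.2   1.02] 7.5
```

View pics/w7.png

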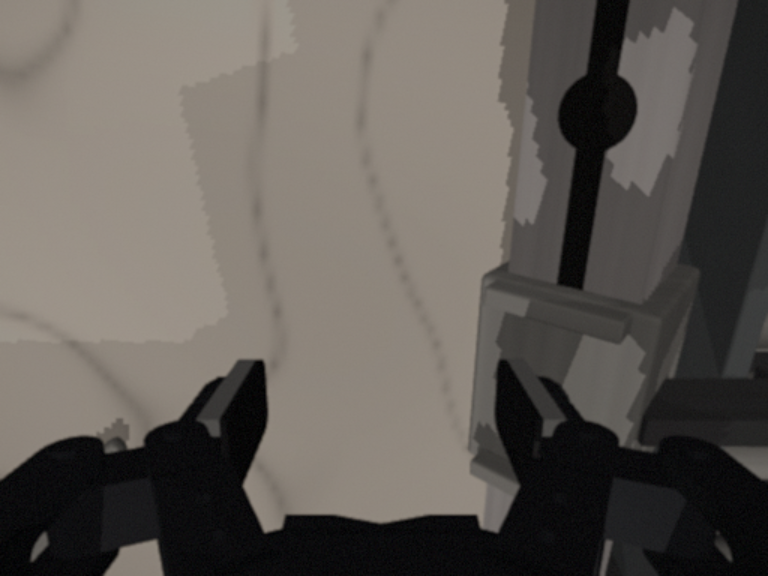

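Call:
carry_out([
  [-2,-2.5,-0.2],
  [-6,-4,-0.2],
  [-15,-4,0],
  [-30,-4,0],
  [-42,-4,0],
], yaw=[0,0,0,0,0])

```text
time_s: 8.05
eef_pos: [0.4385, -0.2186, 0.1014]
orientation: [-1.567, -0.084, 0.088]
contact_force: [0.5, -0.1, -0.1]
grip_width: 0.0668
```

Call:
carry_out([
  [0,0,0],
  [0,0,0],
], yaw=[0,0])

```text
time_s: 8.25
eef_pos: [0.4405, -0.2196, 0.1024]
orientation: [-1.569, -0.085, 0.085]
contact_force: [0.1, 0.3, 0.1]
grip_width: 0.0667
```

```bash
python3 chk.py w8
```

```text
[0.15 0.29 0.  ] [-31.95  74.13  31.15] 8.25
```

View pics/w8.png

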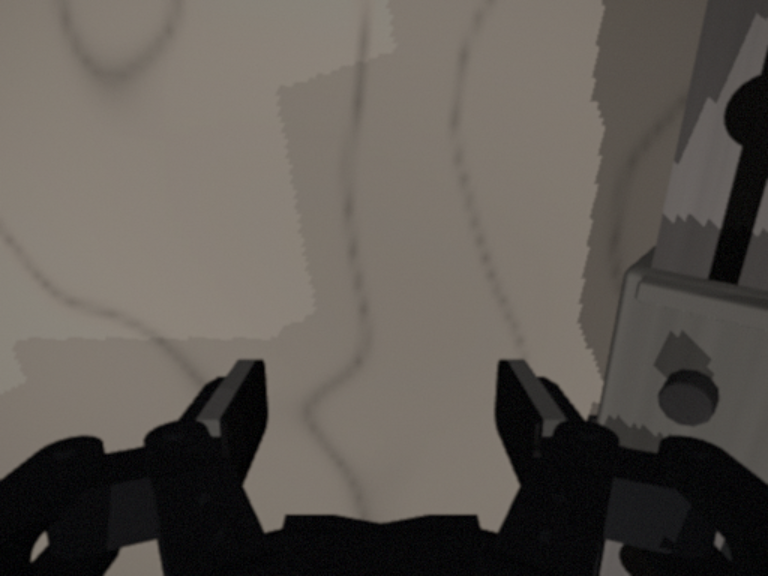

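Run:
```python
from h import *
c=pickle.load(open("w6.pkl","rb"))
P,u,v=pts(c);z=(P-hole1)@zp*1000;y=(P-hole1)@yl*1000;x=(P-hole1)@xp*1000
m=(abs(u-460)<9)&(abs(v-259)<8);print("pin",np.median(z[m]),np.median(y[m]),np.median(x[m]))
k=(z>11)&(z<18)&(abs(y)<15)&(abs(x)<12);print(k.sum(),z[k].mean(),y[k].mean(),x[k].mean())
m=(abs(u-425)<6)&(abs(v-245)<6);print("sleeve",np.median(z[m]))
```

```text
pin 14.484197309218247 3.9628844892571595 0.09535977957352354
993 14.49450685317596 -0.2824124673023527 -0.026157324651664333
sleeve 5.80180298645492
```

Call:
carry_out([
  [-20,-40,0],
  [-25,-85,0],
  [-25,-135,10],
  [-20,-185,30],
  [-10,-235,60],
], yaw=[0,0,0,0,0], jaw=100)

```text
time_s: 8.8
eef_pos: [0.4236, -0.1686, 0.3283]
orientation: [-1.571, -0.086, 0.082]
contact_force: [0.9, -0.5, 0.5]
grip_width: 0.0852
```

```bash
python3 -c "
from h import *;plan([.58,.21,.40],XA)"
```

```text
t 8.8 pos [ 0.4236 -0.1686  0.3283] xang 6.15 tool dn err [ 0.002 -0.001 -1.   ] -> delta [196.2 -71.8 359.5] yaw -0.09700237637366627 F [ 0.9 -0.5  0.5] w 0.0852
```

Call:
carry_out([
  [20,-20,40],
  [40,-40,80],
  [60,-60,120],
  [80,-72,160],
  [100,-72,200],
], yaw=[0,0,0,0,0])

```text
time_s: 9.3
eef_pos: [0.5028, 0.0434, 0.4007]
orientation: [-1.569, -0.091, 0.081]
contact_force: [0.6, 0.3, -0.0]
grip_width: 0.0852
```

Call:
carry_out([
  [24,0,40],
  [48,0,80],
  [72,0,120],
  [96,0,160],
  [96,0,160],
], yaw=[0,0,0,0,0])

```text
time_s: 9.8
eef_pos: [0.5801, 0.2162, 0.3958]
orientation: [-1.566, -0.089, 0.091]
contact_force: [-0.4, -0.5, -0.1]
grip_width: 0.0851
```

Call:
carry_out([
  [0,0,0],
  [0,0,0],
], yaw=[0,0])

```text
time_s: 10.0
eef_pos: [0.5786, 0.2102, 0.3975]
orientation: [-1.57, -0.085, 0.086]
contact_force: [0.1, -0.2, -0.8]
grip_width: 0.0853
```

Run:
```python
from h import *
from workcell import camera,masks_of
plan([.58,.21,.40],XA)
c=camera("wrist");pickle.dump(c,open("w9.pkl","wb"));cv2.imwrite("pics/w9.png",cv2.resize(c["img"],None,fx=1.5,fy=1.5))
for r in masks_of("carton",c)[:2]:
    P,_,_=pts(c,r["pixels"]);print(r["score"],r["box"],np.median(P,0))
    m=r["pixels"]; Q=P[P[:,2]>.045]; print(len(Q),Q[:,2].mean(),Q.min(0),Q.max(0)); rect=cv2.minAreaRect((Q[:,:2]*1000).astype(np.float32));print(rect)
    Q=P[P[:,2]>np.percentile(P[:,2],50)-.004];print(Q[:,2].mean(),cv2.minAreaRect((Q[:,:2]*1000).astype(np.float32)))
```

```text
t 10.0 pos [0.5786 0.2102 0.3975] xang 6.24 tool dn err [-0.    -0.001 -1.   ] -> delta [ 1.4 -2.5 -0.4] yaw -0.0057252602306334666 F [ 0.1 -0.2 -0.8] w 0.0853
0.72 [272.7, 50.2, 50.0, 68.9] [0.62461957 0.3003636  0.05503027]
2643 0.05503657714320231 [0.58576515 0.25364967 0.04549414] [0.66524041 0.34706562 0.05876191]
((625.5570678710938, 300.0256652832031), (57.72102355957031, 81.68379211425781), 19.119958877563477)
0.05508115364040718 ((625.569580078125, 299.9949951171875), (57.71204376220703, 81.62614440917969), 19.131376266479492)
```

View pics/w9.png

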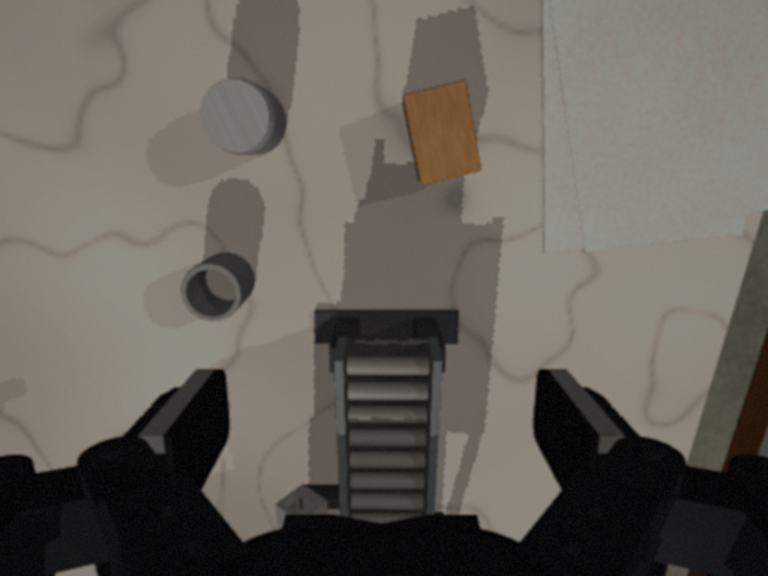

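Run:
```python
from h import *
c=pickle.load(open("w9.pkl","rb"))
P,u,v=pts(c);q=P-hole1;x=q@xl*1000;y=q@yl*1000;z=q@zl*1000
m=(x>0)&(x<140)&(y>150)&(y<345)&(z>-30)&(z<60)
for b in range(20,130,3):
    k=m&(x>=b)&(x<b+3)
    if k.sum(): print(b,k.sum(),np.percentile(z[k],[5,50,95]).round(1),y[k].min().round(0),y[k].max().round(0))
# upper end of strips
k=m&(z>15);print("y max",np.percentile(y[k],99.5))
for b in range(240,345,5):
    k=m&(y>=b)&(y<b+5)&(x>45)&(x<100)
    if k.sum(): print(b,np.percentile(z[k],[50,98]).round(1),k.sum())
```

```text
50 199 [-14.2  -4.6  -3.4] 152.0 310.0
53 240 [-13.8  -4.4  -3.2] 150.0 310.0
56 327 [-27.7  -5.9  -3.6] 150.0 310.0
59 79 [-23.4 -17.1 -14.2] 161.0 302.0
62 154 [-23.9 -16.8 -14.1] 162.0 303.0
65 154 [-23.8 -16.5 -14.1] 162.0 303.0
68 146 [-23.7 -16.5 -14.1] 162.0 303.0
71 151 [-23.7 -16.6 -14.4] 162.0 303.0
74 159 [-24.  -16.6 -14.3] 162.0 303.0
77 147 [-23.9 -16.7 -14. ] 161.0 302.0
80 154 [-24.1 -16.5 -14. ] 162.0 302.0
83 165 [-24.1 -16.6 -14.1] 162.0 303.0
86 140 [-24.1 -16.4 -14. ] 161.0 302.0
89 139 [-24.  -16.6 -14.3] 162.0 303.0
92 139 [-23.8 -16.8 -13.9] 162.0 303.0
95 164 [-23.3 -16.5 -13.9] 163.0 303.0
98 158 [-23.3 -16.2 -13.9] 162.0 302.0
101 147 [-23.9 -16.7 -14.1] 161.0 302.0
104 155 [-24.3 -16.4 -14.1] 162.0 302.0
107 151 [-23.6 -16.6 -13.9] 162.0 303.0
110 147 [-23.9 -16.5 -14.1] 162.0 302.0
113 156 [-23.4 -16.5 -14.1] 162.0 303.0
116 154 [-23.4 -16.2 -14. ] 162.0 302.0
119 151 [-23.8 -16.3 -13.9] 162.0 302.0
122 150 [-24.1 -16.5 -14. ] 162.0 303.0
125 151 [-23.5 -16.8 -14. ] 162.0 303.0
128 150 [-23.6 -16.4 -14.3] 162.0 302.0Traceback (most recent call last):
  File "<stdin>", line 9, in <module>
    return _quantile_unchecked(
        a, q, axis, out, overwrite_input, method, keepdims, weights)
    return _ureduce(a,
                    func=_quantile_ureduce_func,
    ...<5 lines>...
                    overwrite_input=overwrite_input,
                    method=method)
    r = func(a, **kwargs)
    result = _quantile(arr,
                       quantiles=q,
    ...<2 lines>...
                       out=out,
                       weights=wgt)
    slices_having_nans = np.isnan(arr[-1, ...])
                                  ~~~^^^^^^^^^
IndexError: index -1 is out of bounds for axis 0 with size 0
```

Run:
```python
from h import *
c=pickle.load(open("w9.pkl","rb"))
P,u,v=pts(c);q=P-hole1;x=q@xl*1000;y=q@yl*1000;z=q@zl*1000
for (a,b) in((160,230),(230,305)):
  m=(y>a)&(y<b)&(z>-7)&(z<2)
  for l,h in((40,70),(120,160)):
    k=m&(x>l)&(x<h);print(a,l,np.percentile(x[k],[2,50,98]).round(1),np.median(z[k]).round(1),k.sum())
def lp(d,h=0): return hole1+.001*(96*xl+d*yl+(-14+h)*zl)
print(lp(230),lp(245))
plan([.6256,.300,.12],19.1)
```

```text
160 40 [50.4 54.5 58.3] -4.6 231
160 120 [134.3 138.1 142. ] -4.5 232
230 40 [50.7 54.6 58.2] -4.4 295
230 120 [134.4 138.1 142.1] -4.4 298
[0.60400562 0.03147135 0.11953999] [0.6023857 0.0462711 0.1213684]
t 10.1 pos [0.5786 0.2096 0.398 ] xang 6.17 tool dn err [ 0.001 -0.    -1.   ] -> delta [ 56.3 278.   84.8] yaw -12.926326853911007 F [ 0.3 -0.5 -0.3] w 0.0854
```

Call:
carry_out([
  [14,40,20],
  [28,85,42],
  [42,130,64],
  [56,175,85],
  [56,220,85],
], yaw=[-4,-8,-12,-12.9,-12.9])

```text
time_s: 10.6
eef_pos: [0.6274, 0.3029, 0.1781]
orientation: [-1.553, -0.267, 0.258]
contact_force: [0.5, 0.3, 0.4]
grip_width: 0.0856
```

```bash
python3 -c "
from h import *;plan([.6256,.300,.018],19.1)"
```

```text
t 10.6 pos [0.6274 0.3029 0.1781] xang 19.16 tool dn err [ 0.005  0.003 -1.   ] -> delta [ -3.6 160.1  -2.3] yaw 0.05835111217115241 F [0.5 0.3 0.4] w 0.0856
```

Call:
carry_out([
  [0,0,0],
  [0,0,0],
], yaw=[0,0])

```text
time_s: 10.8
eef_pos: [0.6247, 0.3, 0.1773]
orientation: [-1.556, -0.26, 0.263]
contact_force: [0.5, 0.0, 0.8]
grip_width: 0.0855
```

Run:
```python
from h import *
from workcell import camera,masks_of
plan([.6256,.300,.018],19.1)
c=camera("wrist");cv2.imwrite("pics/w10.png",c["img"])
for r in masks_of("carton",c)[:1]:
    P,_,_=pts(c,r["pixels"]);Q=P[P[:,2]>.048];print(r["score"],cv2.minAreaRect((Q[:,:2]*1000).astype(np.float32)),Q[:,2].mean())
```

```text
t 10.8 pos [0.6247 0.3    0.1773] xang 19.09 tool dn err [-0.002 -0.001 -1.   ] -> delta [  1.3 159.3  -0.3] yaw -0.011531503959304246 F [0.5 0.  0.8] w 0.0855
0.76 ((625.6863403320312, 299.82391357421875), (57.80354309082031, 81.85999298095703), 19.12474822998047) 0.05489099972459773
```

View pics/w10.png

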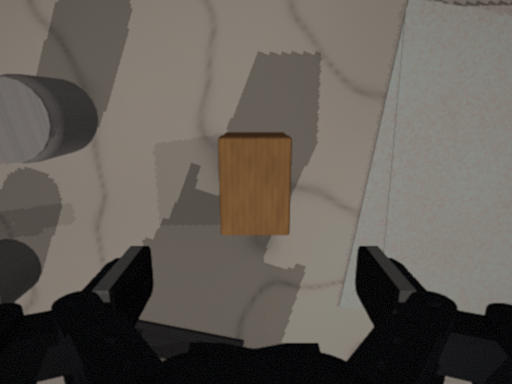

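Call:
carry_out([
  [1,45,0],
  [1.3,90,0],
  [1.3,130,0],
  [1.3,152,0],
  [1.3,159,0],
], yaw=[0,0,0,0,0])

```text
time_s: 11.4
eef_pos: [0.6269, 0.3013, 0.0191]
orientation: [-1.555, -0.262, 0.261]
contact_force: [0.0, -0.7, 0.0]
grip_width: 0.0853
```

Call:
carry_out([
  [0,0,0],
  [0,0,0],
  [0,0,0],
  [0,0,0],
  [0,0,0],
], yaw=[0,0,0,0,0], jaw=40, squeeze=25)

```text
time_s: 11.9
eef_pos: [0.6279, 0.3024, 0.0224]
orientation: [-1.554, -0.265, 0.26]
contact_force: [-3.5, -1.8, 5.5]
grip_width: 0.0552
```

```bash
python3 -c "
from h import *;plan([.6256,.300,.018],19.1)"
```

```text
t 11.9 pos [0.6279 0.3024 0.0224] xang 19.15 tool dn err [ 0.003  0.001 -1.   ] -> delta [-3.   4.4 -1.5] yaw 0.054036384126106896 F [-3.5 -1.8  5.5] w 0.0552
```

Call:
carry_out([
  [0,0,0],
  [0,0,0],
], yaw=[0,0])

```text
time_s: 12.1
eef_pos: [0.6279, 0.3024, 0.0224]
orientation: [-1.554, -0.265, 0.26]
contact_force: [-2.4, -2.0, 5.4]
grip_width: 0.0556
```

Call:
carry_out([
  [0,-5,0],
  [0,-10,0],
  [0,-20,0],
  [0,-35,0],
  [0,-35,0],
], yaw=[0,0,0,0,0])

```text
time_s: 12.6
eef_pos: [0.629, 0.303, 0.0572]
orientation: [-1.553, -0.267, 0.257]
contact_force: [0.8, 0.1, -3.6]
grip_width: 0.0555
```

Run:
```python
from h import *
plan([.6256,.300,.2],19.1)
from workcell import camera
c=camera("wrist");cv2.imwrite("pics/w11.png",c["img"])
c=camera("side");crop(c,(100,190,140,120),5,"pics/s11.png")
```

```text
t 12.6 pos [0.629  0.303  0.0572] xang 19.16 tool dn err [ 0.006  0.002 -1.   ] -> delta [  -3.3 -142.8   -1.7] yaw 0.06196265944799961 F [ 0.8  0.1 -3.6] w 0.0555
```

View pics/s11.png

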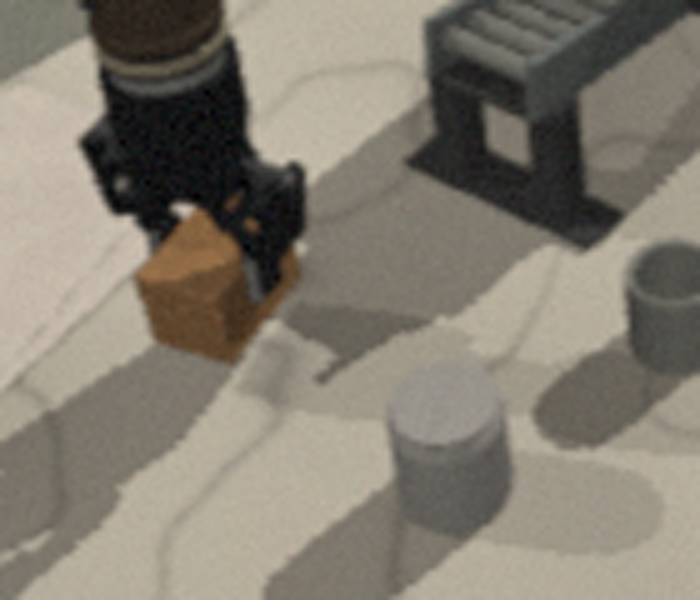

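View pics/w11.png

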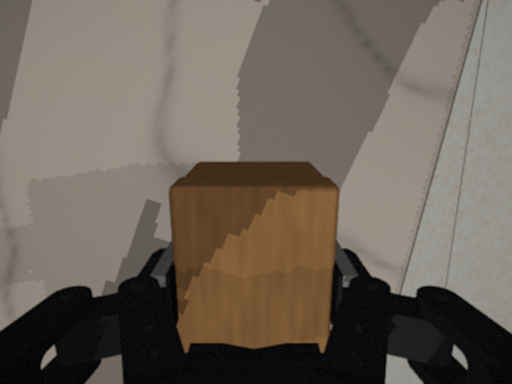

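```bash
cat >> h.py <<'E'
def place(d,clear,xoff=96.3):
    o=hole1+.001*(xoff*xl+d*yl-14*zl)+np.array([0,0,.0049+clear])
    tz=np.array([-xl[1],xl[0],0])
    return o+.0015*tz+np.array([0,0,.0224])
E
python3 - <<'E'
from h import *
print(place(250,.06));plan(place(250,.06),XA)
E
```

```text
[0.60198074 0.05272809 0.20927786]
t 12.7 pos [0.6274 0.3023 0.0549] xang 19.16 tool dn err [ 0.002  0.001 -1.   ] -> delta [-105.5 -154.7 -227.4] yaw 12.915057520940394 F [ 0.3  0.  -4.2] w 0.0558
```

Call:
carry_out([
  [0,-35,0],
  [0,-75,0],
  [-10,-115,-20],
  [-25,-150,-50],
  [-40,-155,-85],
], yaw=[0,3,6,9,12.9])

```text
time_s: 13.2
eef_pos: [0.6197, 0.2095, 0.2148]
orientation: [-1.567, -0.094, 0.077]
contact_force: [1.7, -1.2, -3.7]
grip_width: 0.0558
```

Run:
```python
from h import *
plan(place(250,.06),XA)
```

```text
t 13.2 pos [0.6197 0.2095 0.2148] xang 6.23 tool dn err [ 0.011  0.003 -1.   ] -> delta [ -34.7    4.8 -153.9] yaw -0.011839784000528653 F [ 1.7 -1.2 -3.7] w 0.0558
```

Call:
carry_out([
  [-8,0,-35],
  [-16,0,-72],
  [-25,0,-110],
  [-35,4,-148],
  [-35,4,-154],
], yaw=[0,0,0,0,0])

```text
time_s: 13.7
eef_pos: [0.5965, 0.0473, 0.2032]
orientation: [-1.571, -0.08, 0.086]
contact_force: [0.3, 1.0, -4.2]
grip_width: 0.0555
```

Call:
carry_out([
  [0,0,0],
  [0,0,0],
], yaw=[0,0])

```text
time_s: 13.9
eef_pos: [0.5985, 0.0522, 0.2043]
orientation: [-1.568, -0.085, 0.086]
contact_force: [-0.3, 0.2, -3.3]
grip_width: 0.0554
```

Run:
```python
from h import *
plan(place(250,.002),XA)
from workcell import camera
c=camera("wrist");cv2.imwrite("pics/w12.png",c["img"])
c=camera("side");crop(c,(150,110,140,120),5,"pics/s12.png");pickle.dump(c,open("s12.pkl","wb"))
```

```text
t 13.9 pos [0.5985 0.0522 0.2043] xang 6.25 tool dn err [-0.     0.001 -1.   ] -> delta [ 3.5 53.   0.1] yaw -0.0005931265545484621 F [-0.3  0.2 -3.3] w 0.0554
```

View pics/s12.png

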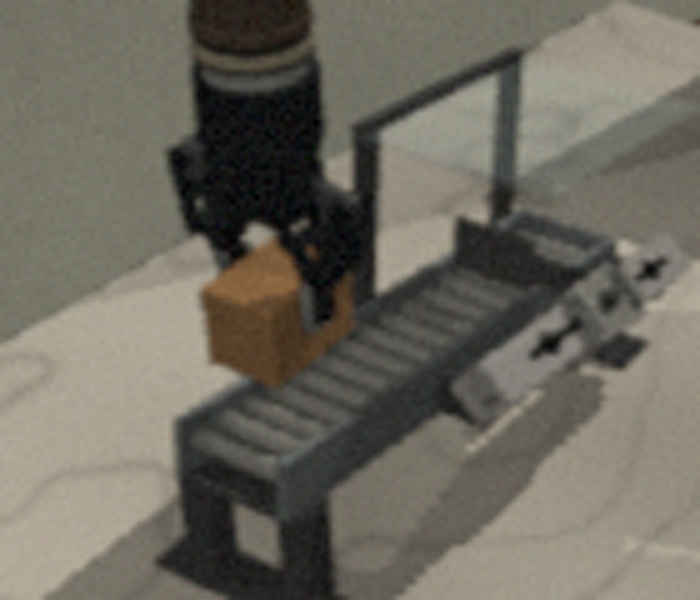

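View pics/w12.png

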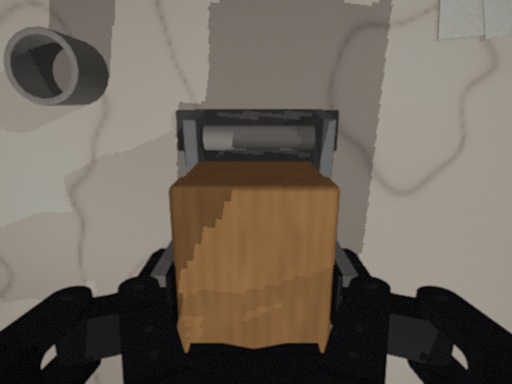

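Call:
carry_out([
  [2,15,0],
  [3.5,30,0],
  [3.5,42,0],
  [3.5,47,0],
  [3.5,47,0],
], yaw=[0,0,0,0,0])

```text
time_s: 14.5
eef_pos: [0.6006, 0.052, 0.1553]
orientation: [-1.569, -0.083, 0.089]
contact_force: [-0.5, -1.2, -3.4]
grip_width: 0.0552
```

Call:
carry_out([
  [0,1,0],
  [0,2,0],
  [0,3,0],
  [0,3,0],
], yaw=[0,0,0,0])

```text
time_s: 14.9
eef_pos: [0.6022, 0.0519, 0.1549]
orientation: [-1.569, -0.086, 0.085]
contact_force: [0.1, 0.5, -3.8]
grip_width: 0.0556
```

Run:
```python
from h import *
plan(place(250,.00),XA)
```

```text
t 14.9 pos [0.6022 0.0519 0.1549] xang 6.25 tool dn err [ 0.001  0.    -1.   ] -> delta [-0.1  5.6  0.9] yaw 0.006720632708095309 F [ 0.1  0.5 -3.8] w 0.0556
```

Call:
carry_out([
  [0,2,0],
  [0,4,0],
  [0,4,0],
], yaw=[0,0,0])

```text
time_s: 15.2
eef_pos: [0.6016, 0.0519, 0.1501]
orientation: [-1.569, -0.085, 0.086]
contact_force: [-0.4, 0.6, -3.7]
grip_width: 0.0556
```

Call:
carry_out([
  [0,1,0],
  [0,1.5,0],
  [0,1.5,0],
], yaw=[0,0,0])

```text
time_s: 15.5
eef_pos: [0.6019, 0.0519, 0.1489]
orientation: [-1.569, -0.086, 0.086]
contact_force: [-1.2, 0.7, -3.8]
grip_width: 0.056
```

Run:
```python
from h import *
plan(place(250,.00),XA)
from workcell import camera
c=camera("side");crop(c,(150,110,140,120),5,"pics/s13.png")
```

```text
t 15.5 pos [0.6019 0.0519 0.1489] xang 6.26 tool dn err [-0. -0. -1.] -> delta [ 0.1 -0.4  0.8] yaw 0.014067937499845584 F [-1.2  0.7 -3.8] w 0.056
```

View pics/s13.png

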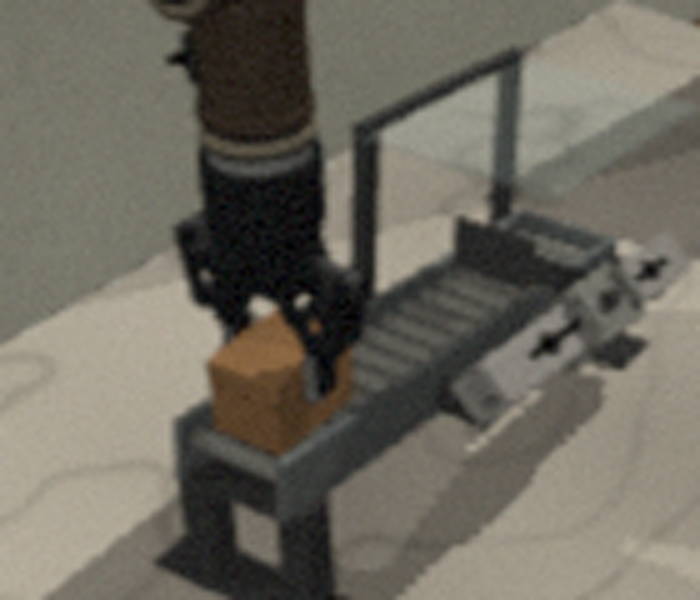

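Call:
carry_out([
  [0,1,0],
  [0,1.5,0],
  [0,1.5,0],
], yaw=[0,0,0])

```text
time_s: 15.85
eef_pos: [0.6022, 0.0516, 0.148]
orientation: [-1.57, -0.086, 0.086]
contact_force: [-1.0, -1.5, -0.4]
grip_width: 0.0559
```

Call:
carry_out([
  [0,1,0],
  [0,1.5,0],
  [0,1.5,0],
], yaw=[0,0,0])

```text
time_s: 16.15
eef_pos: [0.6023, 0.0516, 0.1479]
orientation: [-1.57, -0.086, 0.086]
contact_force: [-3.2, -1.8, 6.1]
grip_width: 0.0557
```

Call:
carry_out([
  [0,-1.2,0],
  [0,-1.2,0],
], yaw=[0,0])

```text
time_s: 16.35
eef_pos: [0.6023, 0.0516, 0.1479]
orientation: [-1.57, -0.086, 0.085]
contact_force: [-2.2, -2.3, 2.4]
grip_width: 0.0557
```

Call:
carry_out([
  [0,0,0],
  [0,0,0],
  [0,0,0],
  [0,0,0],
  [0,0,0],
], yaw=[0,0,0,0,0], jaw=100)

```text
time_s: 16.85
eef_pos: [0.602, 0.0521, 0.1471]
orientation: [-1.569, -0.086, 0.086]
contact_force: [0.7, 0.6, -0.7]
grip_width: 0.0851
```

Run:
```python
from h import *
plan(place(250,.10),XA)
from workcell import camera
c=camera("side");crop(c,(150,110,140,120),5,"pics/s14.png")
```

```text
t 16.85 pos [0.602  0.0521 0.1471] xang 6.26 tool dn err [ 0.  0. -1.] -> delta [   0.  -102.2    0.7] yaw 0.017964634404506796 F [ 0.7  0.6 -0.7] w 0.0851
```

View pics/s14.png

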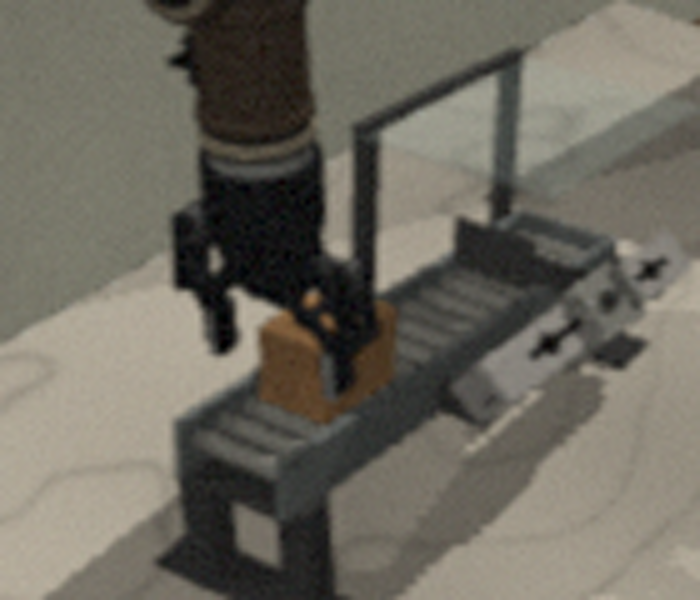

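The carton is rolling already (it has left the jaws downhill). Wait, then lift clear.

Call:
carry_out([
  [0,0,0],
  [0,0,0],
  [0,0,0],
  [0,0,0],
  [0,0,0],
], yaw=[0,0,0,0,0])

```text
time_s: 17.4
eef_pos: [0.602, 0.0519, 0.1472]
orientation: [-1.569, -0.086, 0.086]
contact_force: [0.5, 0.7, -0.1]
grip_width: 0.0854
```

Call:
carry_out([
  [0,-30,10],
  [0,-70,20],
  [0,-110,40],
  [0,-150,60],
  [0,-180,70],
], yaw=[0,0,0,0,0])

```text
time_s: 17.9
eef_pos: [0.5949, 0.1231, 0.3306]
orientation: [-1.568, -0.089, 0.084]
contact_force: [0.5, -0.2, 0.2]
grip_width: 0.0853
```

```bash
cat > fin.py <<'E'
from h import *
import sys
from workcell import camera,masks_of,state
print(state()["time_s"])
c=camera("side");crop(c,(150,110,140,120),5,"pics/%s.png"%sys.argv[1]);pickle.dump(c,open("fs.pkl","wb"))
for n in("side","scene"):
    c=camera(n)
    for r in masks_of("carton",c)[:2]:
        P,_,_=pts(c,r["pixels"]);q=(P-hole1)@np.c_[xl,yl,zl]*1000;print(n,round(r["score"],2),r["box"],np.percentile(q,[3,50,97],axis=0).round(1).tolist())
E
python3 fin.py s15
```

```text
17.9
side 0.77 [226.0, 155.0, 22.8, 25.3] [[67.4, 28.7, -11.1], [83.7, 91.0, 28.8], [121.9, 110.3, 45.9]]
side 0.66 [185.9, 117.1, 104.2, 95.3] [[-9.7, -104.8, -42.8], [70.9, 90.6, -1.4], [151.5, 303.5, 129.6]]
```

View pics/s15.png

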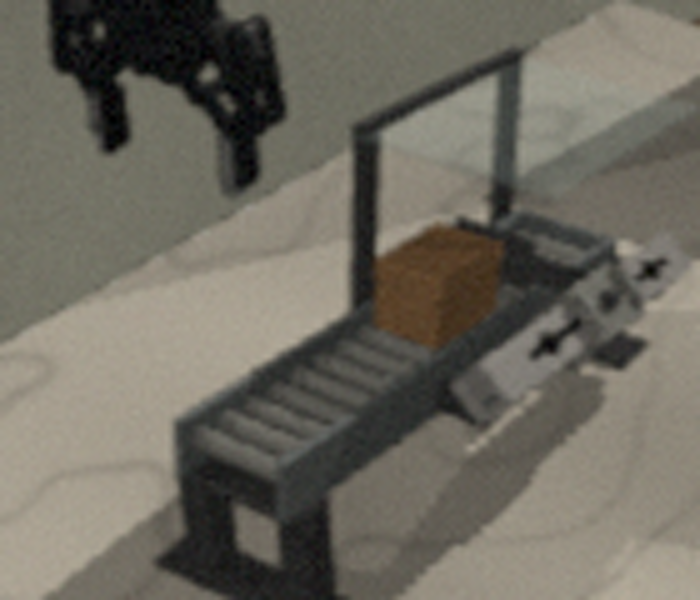

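Call:
carry_out([
  [0,0,0],
  [0,0,0],
  [0,0,0],
  [0,0,0],
  [0,0,0],
], yaw=[0,0,0,0,0])

```text
time_s: 18.65
eef_pos: [0.5943, 0.1214, 0.3269]
orientation: [-1.569, -0.085, 0.086]
contact_force: [0.0, 0.6, 0.0]
grip_width: 0.0851
```

Call:
carry_out([
  [0,0,0],
  [0,0,0],
  [0,0,0],
  [0,0,0],
  [0,0,0],
], yaw=[0,0,0,0,0])

```text
time_s: 19.15
eef_pos: [0.5944, 0.1215, 0.3273]
orientation: [-1.569, -0.086, 0.086]
contact_force: [-0.1, 0.1, -0.6]
grip_width: 0.0852
```

```bash
python3 fin.py s16
```

```text
19.15
side 0.85 [229.7, 151.9, 24.8, 25.1] [[67.3, 3.5, -16.6], [84.3, 65.9, 27.2], [124.8, 85.2, 46.3]]
```

View pics/s16.png

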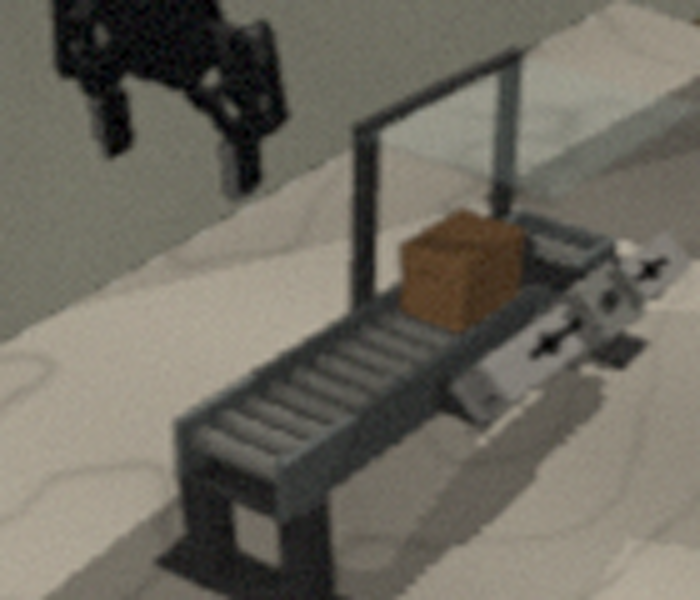

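Call:
carry_out([
  [-20,-10,-20],
  [-40,-15,-40],
  [-60,-20,-60],
  [-80,-20,-80],
  [-100,-20,-100],
], yaw=[0,0,0,0,0])

```text
time_s: 19.9
eef_pos: [0.5053, 0.0104, 0.3476]
orientation: [-1.569, -0.087, 0.085]
contact_force: [0.1, 0.2, -0.1]
grip_width: 0.0852
```

Call:
carry_out([
  [-20,0,-40],
  [-40,0,-80],
  [-40,0,-120],
  [-40,0,-150],
  [-40,0,-150],
], yaw=[0,0,0,0,0])

```text
time_s: 20.4
eef_pos: [0.4825, -0.1456, 0.3474]
orientation: [-1.571, -0.083, 0.082]
contact_force: [-0.2, -0.0, 0.2]
grip_width: 0.0855
```

Call:
carry_out([
  [0,0,0],
  [0,0,0],
  [0,0,0],
  [0,0,0],
  [0,0,0],
], yaw=[0,0,0,0,0])

```text
time_s: 20.9
eef_pos: [0.4825, -0.1415, 0.3473]
orientation: [-1.569, -0.087, 0.087]
contact_force: [-0.1, 1.1, -0.6]
grip_width: 0.0849
```

```bash
python3 fin.py s17
python3 - <<'E'
from h import *
from workcell import camera,state
c=camera("wrist");pickle.dump(c,open("w17.pkl","wb"));cv2.imwrite("pics/w17.png",cv2.resize(c["img"],None,fx=1.5,fy=1.5));print(state()["eef_pos"])
E
```

```text
20.9
side 0.8 [226.8, 151.1, 27.9, 22.1] [[67.7, 2.0, -10.2], [84.3, 64.6, 28.6], [125.6, 84.9, 46.1]]
scene 0.54 [300.2, 135.4, 16.6, 29.5] [[-57.5, 461.1, -166.7], [-26.5, 480.9, -101.1], [-2.0, 524.3, -87.3]]
[ 0.4824794  -0.14216598  0.34721058]
```

View pics/s17.png

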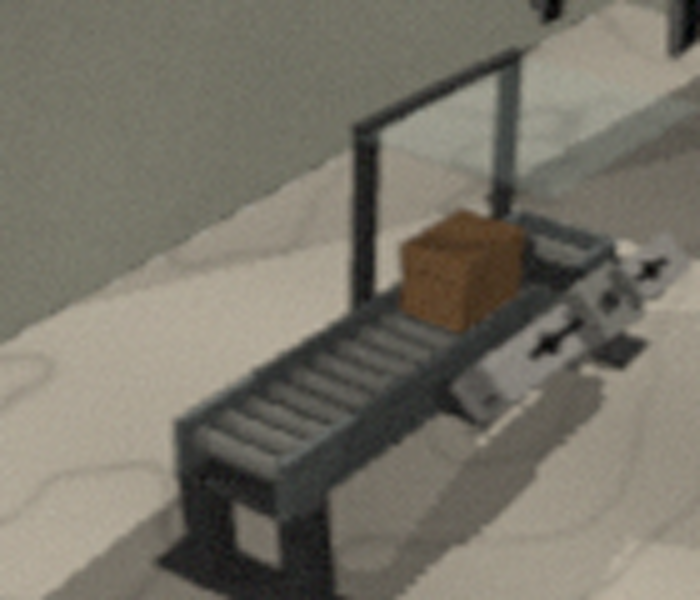

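View pics/w17.png

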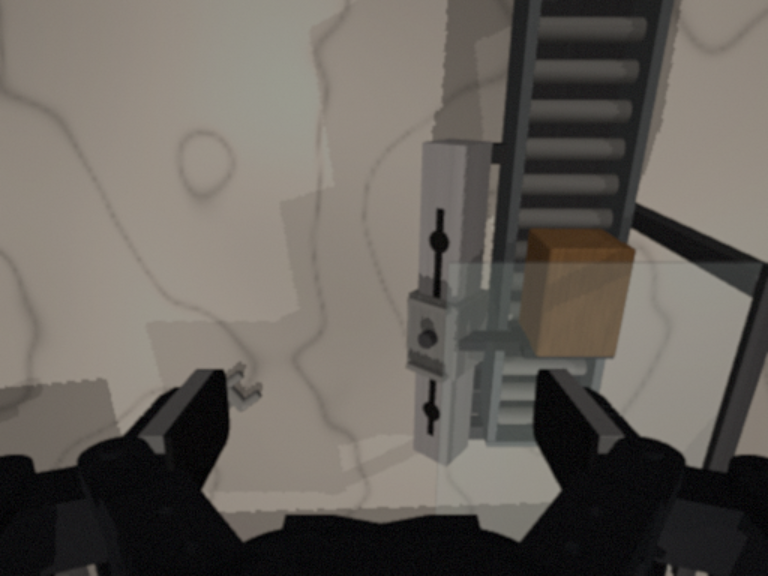

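Run:
```python
from h import *
from workcell import sign_off
c=pickle.load(open("w17.pkl","rb"))
P,u,v=pts(c);q=(P-hole1)@np.c_[xp,yl,zp]*1000
k=(q[:,2]>11)&(q[:,2]<18)&(abs(q[:,1])<15)&(abs(q[:,0])<12);print("pin",k.sum(),np.median(q[k],0))
sign_off()
```

```text
pin 99 [ 0.95730432 -1.25885171 14.56776232]
the job is handed in; nothing more can be done
```

The stop is locked at the middle hole and the carton rolled down by itself and is resting against it. I handed the job in at about 21 s of the 70 s allowed; no verdict is reported.

**Stop:** The moves allow only a turn about the tool's own axis, so I could not tilt the tool along the pin. I pressed the pin with the outer lower edge of one part-closed finger, with the knuckles under the guard plate. I then slid the sleeve 75 mm uphill and backed off. In the wrist depth image the pin stands about 8.7 mm out of the sleeve. It is centred within about 1 mm of the middle hole.

**Carton:** I gripped it across its width, set it on the upper rollers about 20 mm uphill of the load point, and opened the jaws. Two side views about 1.75 s apart agreed to about 1.5 mm, so it is at rest, upright in the lane. It touches the stop, with its centre about 40 mm uphill of the stop's face by estimate.

**Checks:**
- The network's last "carton" hit in the scene camera was really the tin. I set it aside and used the side and wrist views.
- The tin, ring and wrench were never touched, as far as the forces and pictures show. I did not re-measure their positions at the end.

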